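Press the brass knobs into pencil-box lids

ROBOT

A 7-joint arm with a two-finger parallel gripper is mounted at the origin on the work surface. World frame = base frame: x ahead of the robot, y to its left, z up, the work surface at z = 0. Lengths are in m, angles in rad, forces in N, time in s.
With the tool pointing down it reaches from about 0.4 to 0.85 m from the base axis. Payload 10.4 kg.
Tool frame: the origin (TCP) lies between the finger pads; the fingertips stand manip.tip_extent ahead of it and the grasp point (between the pads) lies 6 mm ahead of it (manip.tip_extent is the distance from the TCP to the fingertips, in m); z points along the fingers, y is the line along which they close (so a half turn about z gives the same grasp; the last joint's range is limited). The gripper opens to 85 mm and grips with 20 to 120 N. Pads are 22 mm wide; open, the fingers measure 114 mm over their backs; the gripper's body (76 mm by 85 mm) begins 54 mm behind the grasp point. The pads swing forward as they close: fully open they stand 13 mm farther back than shut.
Start: joints at [1.16, 0.332, -0.065, 1.46, 0.022, 1.35, -0.088], TCP at [0.236, -0.579, 0.256] pointing down, gripper open.
Joint ranges: [-2.6, 2.6], [-0.5, 2.12], [-1.47, 1.34], [0.16, 2.42], [-1.27, 4.41], [0.06, 2.06], [-2.6, 2.6]. Speed limits (rad/s): [2.22, 2.22, 2.79, 2.79, 3.14, 3.14, 3.14].

INTERFACE

Orientations are given as a unit quaternion [x, y, z, w].
In Python, from workcell import get_obs, optics, workorder, manip gives the robot as it stands.
- The arm moves only by the tool jog_arm, never from a script. Its argument "increments" is a list of rows, each a list of 7 numbers: the shift along the tool's x, y, z in m, then the turn, a rotation vector about the tool's x, y, z in rad, then the opening, from -1 (shut) to 1 (fully open). A call has 1 to 5 rows; each row is the pose to reach, as a shift and turn from the pose commanded when the call began, along the tool's axes at that moment; what a row does not reach only later rows make up. A row lasts 1/12 s, in which the tool goes at most 41.7 mm and 7.16 degrees, less where a joint would pass 70% of its speed; a pose out of reach is approached as far as the arm can. A call with a gripper value outside its range is refused whole. The fingers move at their own pace and stop on an object; "grip_force" is the grip in N (left out, the last holds). Time passes only in rows, so rows that repeat a pose let the fingers close. It gives the time, the measured TCP pose, the force, the opening and the grip force at its end, in the units of the state.
- get_obs(): the state, without advancing time (a new reading comes with each control period).
- optics.camera(name): name is "side" or "top" or "wrist"; returns a dict with "color" (384x512x3 uint8, red, green, blue), "depth" (384x512 float32, m along the optical axis (not along the pixel's ray), 0 where there is no reading), "K" (3x3 intrinsics, pixels), "k1" (the pictures are not rectified: a ray, as slopes to the right and down, at radius r is drawn at 1 + k1 r^2 times it, then the intrinsics apply), "R" (3x3) and "t" (3): a world point X has camera coordinates R X + t. Camera axes: x right, y down, z forward; pixel columns grow to the right and rows downward; lengths in m; the calibration is good to about 2 mm. A picture is of the moment at which its call begins.
- workorder.hand_in(): hands the job in; it is judged then, once.
The state is a dict: "clock": time; "joint_pos": joint angles; "joint_velocities": joint speeds; "tau": joint torques, N m; "position": TCP position; "ee_rot": TCP orientation; "ft_force": force on the tool from outside, world axes, zero at the start; "torque": the same for the moment, N m; "grip_width": opening from 0.0 (shut) to 1.0 (fully open); "grasp_force": force on a finger pad.
Only numpy, scipy, OpenCV 4.12 (cv2) and the standard library are available. Lean on these libraries where they do the work, as an engineer would, in place of code of your own. Each camera call takes 0.05 s, during which the arm holds its last target. There are 200 camera calls.

TASK

Finish every lid that is in the clamped pencil boxes: draw it straight out of its box past the catch, lay it on the arbor press's table, slide it until its brass knob is centred under the ram, and push the press handle down until the knob is fully home. Lay the finished lids flat, not overlapping and knob up, wholly on the loose plywood board; drive the knobs only with the press, always squarely on the knob, leave the handle raised and do not disturb the glue jar or sanding block.

Things in the scene. Friction and masses are not known exactly. Their poses are not given: they have to be found in the camera images.
- boxes: Three wooden pencil boxes, each 150 long, 76 wide, 68 mm high, side by side at 88 mm pitch in one trigger clamp, fixed to the bench. Origin: on the bench at the middle of the middle box's front; +x runs back along the boxes; centre lines at y = -88, 0, +88 mm, fronts at x = 0. The lids lie on ledges 50 mm above the bench and slide along x. A box may have no lid.
- lips (a point): Front end of the lips, on the middle box's centre line (65 mm behind its front, 62 mm up). From here to the back, lips 1.5 mm above each lid hold it down: draw a lid straight out by at least 80 mm before lifting. Side guides 63 mm apart, 63.5 mm high, run the whole length. A sprung ball under each lid holds it home and lets go at a pull of about 6 to 15 N along the lid.
- handle (a joint): Press handle angle, rad: 0 raised (rest), 1.11 fully down against its stop. A return spring lifts it when let go; pushing the ball takes about 4 to 15 N, more once it meets its stop. It drives the ram down 20 mm per rad.
- handle_ball (a point): Centre of the 28 mm black ball on the end of the press handle. It swings in the press's y-z plane, 170 mm from the pinion axis, which lies along the press's x axis through y -18, z 190 mm; the ball is at x 57.5 mm (press frame). At joint 0 the arm points to +y and 0.70 rad above level; it goes down as the joint grows.
- press: Green half-ton arbor press, fixed. Origin on the bench under the ram's axis. Column on its -y side (from y -61 mm), head z 150 to 235 mm, x -25 to 25, y up to 31 mm; open at -x, +x, +y. Work comes in from -x (robot side). Its plywood table, 210 (x) by 114 (y) mm, is centred on the ram axis, top 50 mm above the bench. Handle on the +x side.
- ram: The press's ram: 19 mm square bar with a white 14 mm round nose. Origin: centre of the nose's lower face, which points down; at rest 94 mm above the bench (44 mm over the table), 22.2 mm lower with the handle fully down.
- board: Loose flat plywood finishing board, 300 (its x) by 210 (its y) by 12 mm, 0.55 kg. Origin: middle of the underside. It may get knocked aside.
- glue: Squat white glue jar with a lid, 72 mm across, 75 mm high, bystander. Origin: middle of the underside.
- sander: Cork sanding block 125 x 68 x 32 mm, bystander. Origin: middle of the underside.
- lid1: Loose wooden lid 172 (x) x 60 (y) x 12 mm thick, about 0.13 kg, starting in the -y box (or absent). Origin: middle of the underside, +x to its back end; when home in the box its front end sticks out 34 mm before the box. Knob in the middle of its upper face, where two pencil lines cross; otherwise alike at both ends (but for a groove across the underside).
- lid1_front (a point): Middle of the lower edge of lid1's front end (86 mm from its origin, at -x).
- lid1_back (a point): Middle of the lower edge of lid1's back end (86 mm from its origin, at +x).
- knob1 (a joint): How far lid1's brass knob (18 mm across, head 10 mm high) is pushed in, m: 0 its head stands 8 mm off the wood (top 18 mm above the lid's face), 0.008 fully home. The tight stem takes about 45 N and stays where it is pushed.
- lid2: Loose wooden lid 172 (x) x 60 (y) x 12 mm thick, about 0.13 kg, starting in the middle box (or absent). Origin: middle of the underside, +x to its back end; when home in the box its front end sticks out 34 mm before the box. Knob in the middle of its upper face, where two pencil lines cross; otherwise alike at both ends (but for a groove across the underside).
- lid2_front (a point): Middle of the lower edge of lid2's front end (86 mm from its origin, at -x).
- lid2_back (a point): Middle of the lower edge of lid2's back end (86 mm from its origin, at +x).
- knob2 (a joint): How far lid2's brass knob (18 mm across, head 10 mm high) is pushed in, m: 0 its head stands 8 mm off the wood (top 18 mm above the lid's face), 0.008 fully home. The tight stem takes about 45 N and stays where it is pushed.
- lid3: Loose wooden lid 172 (x) x 60 (y) x 12 mm thick, about 0.13 kg, starting in the +y box (or absent). Origin: middle of the underside, +x to its back end; when home in the box its front end sticks out 34 mm before the box. Knob in the middle of its upper face, where two pencil lines cross; otherwise alike at both ends (but for a groove across the underside).
- lid3_front (a point): Middle of the lower edge of lid3's front end (86 mm from its origin, at -x).
- lid3_back (a point): Middle of the lower edge of lid3's back end (86 mm from its origin, at +x).
- knob3 (a joint): How far lid3's brass knob (18 mm across, head 10 mm high) is pushed in, m: 0 its head stands 8 mm off the wood (top 18 mm above the lid's face), 0.008 fully home. The tight stem takes about 45 N and stays where it is pushed.
Not all that is in view belongs to the job. What is shaped like the lid3 but orange is not meant.

How it is judged:
At the end, for the whole second after the job is handed in: Every lid present: knob pushed in at least 6.5 of 8 mm, lid lying flat (within 0.08 rad), knob up and at rest directly on the board, the middles of both its ends within the board's outline; the press handle raised (under 0.15 rad); board flat (value of joint each of knob1, knob2, knob3 above 0.0065 m and x of lid1_front in the frame of board between -0.15 and 0.15 m and y of lid1_front in the frame of board between -0.105 and 0.105 m and x of lid1_back in the frame of board between -0.15 and 0.15 m and y of lid1_back in the frame of board between -0.105 and 0.105 m and z of lid1 in the frame of board between 0.008 and 0.017 m and angle between each of lid1, lid2, lid3, board's own z axis and vertical below 0.08 rad and linear speed of each of lid1, lid2, lid3 below 0.03 m/s and x of lid2_front in the frame of board between -0.15 and 0.15 m and y of lid2_front in the frame of board between -0.105 and 0.105 m and x of lid2_back in the frame of board between -0.15 and 0.15 m and y of lid2_back in the frame of board between -0.105 and 0.105 m and z of lid2 in the frame of board between 0.008 and 0.017 m and x of lid3_front in the frame of board between -0.15 and 0.15 m and y of lid3_front in the frame of board between -0.105 and 0.105 m and x of lid3_back in the frame of board between -0.15 and 0.15 m and y of lid3_back in the frame of board between -0.105 and 0.105 m and z of lid3 in the frame of board between 0.008 and 0.017 m and value of joint handle below 0.15 rad); the robot touches nothing.
It fails at once if the ram presses (over 15 N) on a lid or its knob while more than 6 mm off the knob's centre ((contact force between ram and lid1 above 15 N and horizontal distance between ram and lid1 above 0.006 m) or (contact force between ram and lid2 above 15 N and horizontal distance between ram and lid2 above 0.006 m) or (contact force between ram and lid3 above 15 N and horizontal distance between ram and lid3 above 0.006 m)).
It fails at once if a knob is driven in by anything but the press's ram ((value of joint knob1 above 0.003 m and velocity of joint knob1 above 0.003 m/s and horizontal distance between ram and lid1 above 0.01 m) or (value of joint knob2 above 0.003 m and velocity of joint knob2 above 0.003 m/s and horizontal distance between ram and lid2 above 0.01 m) or (value of joint knob3 above 0.003 m and velocity of joint knob3 above 0.003 m/s and horizontal distance between ram and lid3 above 0.01 m)).
It fails at once if the glue jar or sanding block is moved by more than 3 cm (distance of any of glue, sander from where it was at the start of the episode above 0.03 m).
Of lid1, lid2, lid3 only 2 to 3 are there at a start; the rules pass over those that are not, and their reading is None.
At some moment in a run one of board may be knocked a few centimetres aside while the robot is not near it.
Once in a run the grip may slacken for a moment while it holds something.
It also fails if it takes over 210 s, if anything falls off the work surface, if the arm or the gripper's body presses on something with over 40 N, if the wrist force passes 120 N, or if a joint passes its speed limit or range.

## Working session

There is one attempt and no reset: what is moved stays moved. The work goes in short steps, Python scripts to look and compute and a tool call to move; the robot and the scene stay as the last step left them, time stands still between calls to the robot, and variables do not carry over. Pictures are saved under pics/ and viewed, at most 14 in all, crops included, and the job is handed in when it is done.

Besides the shell and the picture viewer there is one more tool, called after "Call:" as name([rows], argument=value, ...), one row to a line, values as JSON. jog_arm: Moves the arm, as the interface text tells. Its arguments: {"type":"object","properties":{"increments":{"type":"array"},"grip_force":{"type":"number"}},"required":["increments"]}

```bash
mkdir -p pics
cat > h.py <<'E'
import numpy as np,cv2
from workcell import get_obs,optics,workorder,manip
from scipy.spatial.transform import Rotation as Ro
def cam(n,save=None):
    c=optics.camera(n)
    if save: cv2.imwrite('pics/'+save,c['color'][:,:,::-1])
    return c
def cen(c): return -c['R'].T@c['t']
def ray(c,uv):
    uv=np.atleast_2d(np.array(uv,float)); D=np.array([c['k1'],0,0,0,0],float)
    n=cv2.undistortPoints(uv[:,None],c['K'],D)[:,0]
    return np.c_[n,np.ones(len(n))]@c['R']
def plane(c,uv,z):
    d=ray(c,uv);o=cen(c); return o+d*((z-o[2])/d[:,2])[:,None]
def proj(c,X):
    p=np.atleast_2d(X)@c['R'].T+c['t']; return cv2.projectPoints(p,np.zeros(3),np.zeros(3),c['K'],np.array([c['k1'],0,0,0,0.]))[0][:,0]
def cloud(c):
    v,u=np.mgrid[0:384,0:512]; d=ray(c,np.c_[u.ravel(),v.ravel()]); P=cen(c)+d*c['depth'].reshape(-1,1)
    P[c['depth'].ravel()==0]=np.nan; return P.reshape(384,512,3)
E
python3 - <<'E'
from h import *
o=get_obs();print({k:np.round(v,3) for k,v in o.items()},manip.tip_extent)
ims=[]
for n in['side','top','wrist']:
    c=cam(n,n+'0.png');print(n,c['K'].tolist(),c['k1'],cen(c).round(3),c['R'].round(3).tolist())
    np.savez(n+'0.npz',**c)
E
```

```text
{'clock': np.float64(0.0), 'joint_pos': array([ 1.16 ,  0.333, -0.065,  1.461,  0.022,  1.35 , -0.088]), 'joint_velocities': array([-0.001,  0.   , -0.002, -0.001,  0.001, -0.   , -0.   ]), 'tau': array([-0.0000e+00, -6.2545e+01,  4.9000e-02, -3.9160e+01,  1.6000e-02,
        1.0000e-02, -0.0000e+00]), 'position': array([ 0.236, -0.578,  0.255]), 'ee_rot': array([ 0.981,  0.193, -0.   , -0.001]), 'ft_force': array([-0.152,  0.442,  1.525]), 'torque': array([-0.035, -0.039,  0.013]), 'grasp_force': np.float64(0.0), 'grip_width': np.float64(0.997)} 0.025
side [[348.35431992569585, 0.0, 257.6782033125496], [0.0, 348.35431992569585, 191.25780964027084], [0.0, 0.0, 1.0]] -0.08555347594064264 [0.073 0.649 0.907] [[-0.867, -0.499, -0.018], [-0.323, 0.588, -0.742], [0.381, -0.637, -0.671]]
top [[482.0963586711875, 0.0, 257.7870960289979], [0.0, 482.0963586711875, 188.27675475348096], [0.0, 0.0, 1.0]] -0.13676581738981083 [ 0.321 -0.037  1.537] [[-0.009, -1.0, -0.009], [-0.993, 0.009, -0.114], [0.114, 0.008, -0.993]]
wrist [[306.34967978446304, 0.0, 251.9418587891436], [0.0, 306.34967978446304, 189.16082831704338], [0.0, 0.0, 1.0]] 0.01420802624586313 [ 0.297 -0.554  0.373] [[0.379, -0.926, -0.001], [-0.893, -0.366, 0.262], [-0.243, -0.099, -0.965]]
```

View pics/top0.png

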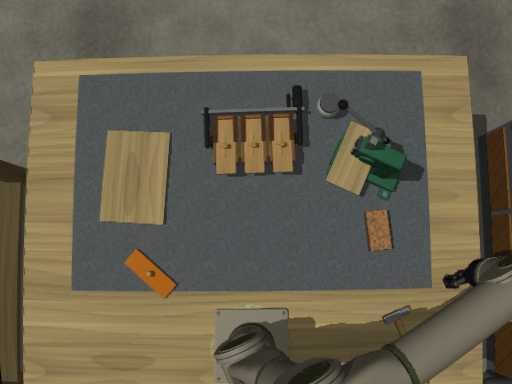

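View pics/side0.png

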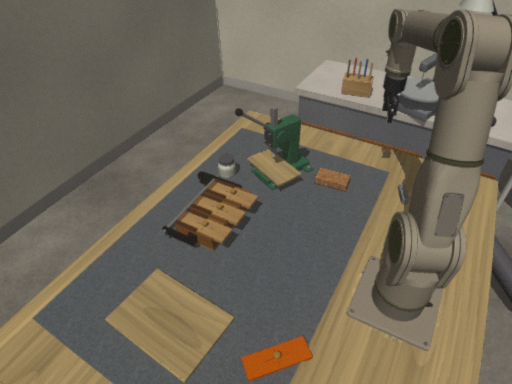

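```bash
python3 - <<'E'
from h import *
for n in['top','side']:
    c=dict(np.load(n+'0.npz'));P=cloud(c);hsv=cv2.cvtColor(c['color'],cv2.COLOR_RGB2HSV)
    x,y,z=P[...,0],P[...,1],P[...,2]
    def comp(name,m,zz,mn=60):
        k,l,s,ce=cv2.connectedComponentsWithStats(m.astype(np.uint8))
        for i in range(1,k):
            if s[i,4]<mn: continue
            v,u=np.nonzero(l==i); Q=plane(c,np.c_[u,v],zz)[:,:2] if zz is not None else P[l==i][:,:2]
            r=cv2.minAreaRect((Q*1000).astype(np.float32))
            print(n,name,ce[i].round(),s[i,4],'z',np.nanmedian(z[l==i]).round(4),'c',np.round(r[0],1),np.round(r[1],1),round(r[2],1))
    wood=(hsv[...,0]>8)&(hsv[...,0]<26)&(hsv[...,1]>60)&(hsv[...,2]>90)
    comp('boxlid',wood&(z>.045)&(z<.075)&(x>.3)&(y>-.15)&(y<.3),.062)
    comp('table',wood&(z>.035)&(z<.07)&(x>.2)&(y<-.2),.05)
    comp('board',wood&(z>.004)&(z<.03)&(y>.2)&(x>.2),.012)
    g=(hsv[...,0]>60)&(hsv[...,0]<95)&(hsv[...,1]>80)
    comp('head',g&(z>.22),None,30)
    comp('cork',(z>.02)&(z<.045)&(y<-.3)&(x<.35)&(x>.1),.032)
    comp('glue',(z>.06)&(z<.09)&(y<-.1)&(x>.45),.075,30)
    comp('ball',(hsv[...,2]<50)&(z>.2)&(x>.4),None,15)
    comp('knob',(z>.07)&(z<.09)&(x>.3)&(x<.6)&(y>-.12)&(y<.3),None,5)
    comp('orange',(hsv[...,0]<13)&(hsv[...,1]>200)&(hsv[...,2]>150),.012)
E
python3 - <<'E'
import sys;sys.path.insert(0,'.')
from h import *
a=cv2.imread('pics/top0.png');b=cv2.imread('pics/side0.png')
A=cv2.resize(a[85:185,195:425],None,fx=3.4,fy=3.4,interpolation=cv2.INTER_CUBIC)
B=cv2.resize(b[95:250,160:360],None,fx=1.65,fy=1.65,interpolation=cv2.INTER_CUBIC)
o=np.zeros((600,800,3),np.uint8);o[:A.shape[0],:A.shape[1]]=A;o[342:342+B.shape[0],:B.shape[1]]=B
cv2.imwrite('pics/crop0.png',o)
E
```

```text
top boxlid [253. 146.] 1096 z 0.0625 c [631.4 -12.5] [ 78.  181.4] 89.4
top boxlid [281. 145.] 1082 z 0.0625 c [633.7 -99.7] [ 77.7 181.4] 89.5
top boxlid [225. 147.] 1096 z 0.0627 c [629.2  76.4] [ 75.1 181.9] 89.8
top table [349. 162.] 1676 z 0.0501 c [ 586.3 -330.1] [114.6 210.7] 64.9
top board [135. 177.] 5735 z 0.0128 c [539.  374.3] [209.5 300.8] 86.6
top board [146. 269.] 767 z 0.0124 c [232.4 325.2] [161.8  61.9] 49.0
top head [383. 154.] 744 z 0.2342 c [ 566.6 -372. ] [133.3  52.5] 65.2
top cork [379. 241.] 389 z 0.0318 c [ 322.2 -402.6] [76. 53.] 89.2
top cork [403. 310.] 63 z 0.0243 c [ 109.4 -467.1] [57.3 15.5] 88.3
top glue [329. 102.] 307 z 0.0755 c [ 757.2 -252.1] [59.9 62.1] 88.3
top glue [287. 142.] 541 z 0.0645 c [ 632.3 -119.5] [ 37.2 183.2] 89.1
top glue [378. 173.] 40 z 0.0747 c [ 530.7 -396.9] [51.3 14.8] 54.4
top ball [343. 104.] 76 z 0.3087 c [ 683.5 -253.1] [21.9 24.1] 4.3
top ball [382. 134.] 21 z 0.2063 c [ 625.9 -379.1] [ 8.2 20.8] 60.6
top ball [371. 146.] 39 z 0.2616 c [ 579.4 -339.6] [ 9.2 39.1] 4.0
top ball [381. 145.] 23 z 0.2348 c [ 588.6 -368.5] [21
[... 464 characters left out ...]
 123.] 218 z 0.2346 c [ 560.5 -367.8] [127.9  43.3] 65.2
side cork [414. 111.] 153 z 0.0338 c [  180.5 -1084.3] [163.2  98.9] 3.3
side cork [341. 180.] 202 z 0.0317 c [ 321.2 -397.9] [61.1 80.5] 6.0
side glue [177.  39.] 1614 z 0.0752 c [ 1446.9 -1225.8] [2230.1 1695.3] 89.8
side glue [356.  81.] 206 z 0.0843 c [  519.4 -1214.8] [158.9 167.5] 11.5
side glue [290. 155.] 89 z 0.0763 c [ 537.8 -394.4] [62.1 54.3] 28.6
side glue [226. 159.] 159 z 0.0746 c [ 752.5 -243.6] [60.1 74.9] 33.0
side glue [234. 189.] 332 z 0.0633 c [ 625.4 -109. ] [ 43.2 187.3] 90.0
side ball [239. 112.] 32 z 0.3069 c [ 678.9 -246.7] [15.4 17.6] 0.6
side orange [273. 357.] 682 z 0.0132 c [225.8 320.3] [169.8  59.8] 49.6
```

View pics/crop0.png

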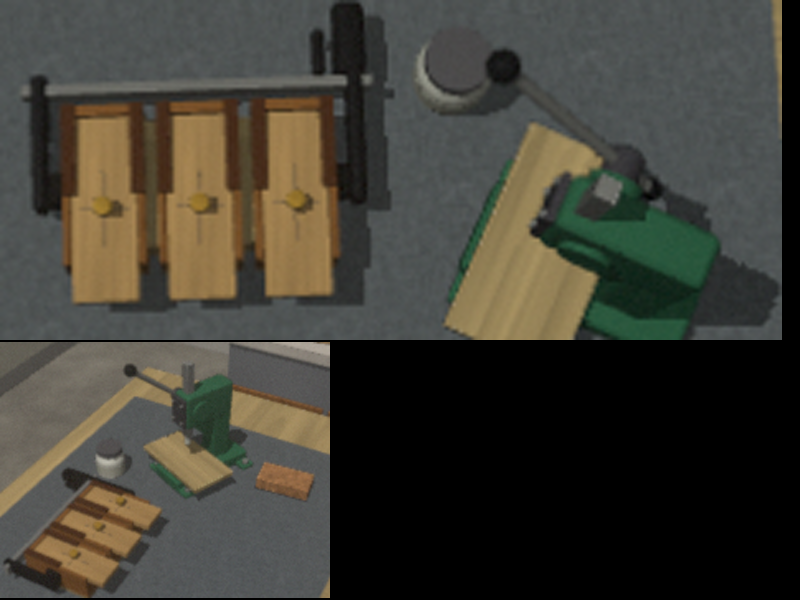

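```bash
cat >> h.py <<'E'
def Rd(yaw): c,s=np.cos(yaw),np.sin(yaw); return np.array([[c,s,0],[s,-c,0],[0,0,-1.]])
def plan(wps,step=.19,turn=.58,start=None):
    """wps: (x,y,z,yawdeg); prints per call the final row (dx dy dz rx ry rz), from the present pose"""
    o=get_obs();p=np.array(o['position']);R=Ro.from_quat(o['ee_rot']).as_matrix()
    print('at',p.round(4),'yaw',np.degrees(np.arctan2(R[1,0],R[0,0])).round(2),'tilt',(R[:2,2]).round(4),'t',round(float(o['clock']),2),'w',round(float(o['grip_width']),3),'F',np.round(o['ft_force'],1),'g',round(float(o['grasp_force']),1))
    for w in wps:
        Rt=Rd(np.radians(w[3]));pt=np.array(w[:3])
        n=max(1,int(np.ceil(max(np.linalg.norm(pt-p)/step,Ro.from_matrix(R.T@Rt).magnitude()/turn))))
        for k in range(n):
            f=1/(n-k); d=np.round(R.T@(pt-p)*f,4 if n==1 else 3); r=np.round(Ro.from_matrix(R.T@Rt).as_rotvec()*f,3)
            print('  ',d.tolist(),r.tolist(),w if k==n-1 else '')
            p=p+R@d;R=R@Ro.from_rotvec(r).as_matrix()
E
python3 -c "
from h import *
plan([(.47,-.2,.36,180)])"
```

```text
at [ 0.2363 -0.5783  0.2557] yaw 22.22 tilt [-0.0004  0.001 ] t 0.15 w 1.0 F [ 0.1 -0.1  0.1] g 0.0
   [0.072, -0.052, -0.021] [-0.0, -0.0, -0.551] 
   [0.089, -0.007, -0.021] [0.0, -0.0, -0.551] 
   [0.079, 0.04, -0.021] [0.0, -0.0, -0.551] 
   [0.046, 0.076, -0.021] [0.0, -0.0, -0.55] 
   [0.0, 0.089, -0.02] [0.001, -0.001, -0.551] (0.47, -0.2, 0.36, 180)
```

Call:
jog_arm([
  [0.072,-0.052,-0.021,0,0,-0.551,1],
  [0.072,-0.052,-0.021,0,0,-0.551,1],
  [0.072,-0.052,-0.021,0,0,-0.551,1],
  [0.072,-0.052,-0.021,0,0,-0.551,1],
  [0.072,-0.052,-0.021,0,0,-0.551,1],
])

```text
clock: 0.57
position: [0.2842, -0.5023, 0.2777]
ee_rot: [0.89, 0.457, 0.0, 0.0]
ft_force: [-0.3, -1.1, -0.2]
grip_width: 1.001
grasp_force: 0.0
```

Call:
jog_arm([
  [0.089,-0.007,-0.021,0,0,-0.551,1],
  [0.089,-0.007,-0.021,0,0,-0.551,1],
  [0.089,-0.007,-0.021,0,0,-0.551,1],
  [0.089,-0.007,-0.021,0,0,-0.551,1],
  [0.089,-0.007,-0.021,0,0,-0.551,1],
])

```text
clock: 0.98
position: [0.331, -0.4263, 0.2986]
ee_rot: [0.732, 0.681, -0.0, 0.0]
ft_force: [-0.5, -0.4, -0.3]
grip_width: 1.001
grasp_force: 0.0
```

Call:
jog_arm([
  [0.079,0.04,-0.021,0,0,-0.551,1],
  [0.079,0.04,-0.021,0,0,-0.551,1],
  [0.079,0.04,-0.021,0,0,-0.551,1],
  [0.079,0.04,-0.021,0,0,-0.551,1],
  [0.079,0.04,-0.021,0,0,-0.551,1],
])

```text
clock: 1.4
position: [0.3772, -0.3508, 0.3196]
ee_rot: [0.519, 0.855, -0.0, 0.0]
ft_force: [0.2, 0.3, -0.3]
grip_width: 1.002
grasp_force: 0.0
```

Call:
jog_arm([
  [0.046,0.076,-0.021,0,0,-0.55,1],
  [0.046,0.076,-0.021,0,0,-0.55,1],
  [0.046,0.076,-0.021,0,0,-0.55,1],
  [0.046,0.076,-0.021,0,0,-0.55,1],
  [0.046,0.076,-0.021,0,0,-0.55,1],
])

```text
clock: 1.82
position: [0.4241, -0.2753, 0.3405]
ee_rot: [0.267, 0.964, -0.0, 0.0]
ft_force: [0.2, -0.0, -0.2]
grip_width: 1.002
grasp_force: 0.0
```

Call:
jog_arm([
  [0,0.089,-0.02,0,0,-0.551,1],
  [0,0.089,-0.02,0,0,-0.551,1],
  [0,0.089,-0.02,0,0,-0.551,1],
  [0,0.089,-0.02,0,0,-0.551,1],
  [0,0.089,-0.02,0,0,-0.551,1],
])

```text
clock: 2.23
position: [0.4705, -0.1994, 0.3603]
ee_rot: [-0.005, 1.0, -0.0, 0.0]
ft_force: [-0.3, -0.7, -0.0]
grip_width: 1.002
grasp_force: 0.0
```

```bash
cat > meas.py <<'E'
from h import *
def comp(n,c,name,m,zz,mn=60,P=None):
    out=[];k,l,s,ce=cv2.connectedComponentsWithStats(m.astype(np.uint8))
    for i in range(1,k):
        if s[i,4]<mn: continue
        v,u=np.nonzero(l==i);Q=plane(c,np.c_[u,v],zz)[:,:2]
        r=cv2.minAreaRect((Q*1000).astype(np.float32))
        z=np.nanmedian(P[l==i][:,2]) if P is not None else 0
        print(n,name,ce[i].round(),s[i,4],'z',round(float(z),4),'c',np.round(r[0],1),np.round(r[1],1),round(r[2],1));out.append(r)
    return out
def masks(c):
    P=cloud(c);hsv=cv2.cvtColor(c['color'],cv2.COLOR_RGB2HSV).astype(int)
    wood=(hsv[...,0]>8)&(hsv[...,0]<26)&(hsv[...,1]>60)&(hsv[...,2]>90)
    return P,hsv,wood
E
python3 - <<'E'
from meas import *
c=cam('wrist','w1.png');P,hsv,wood=masks(c);x,y,z=P[...,0],P[...,1],P[...,2]
print('cen',cen(c).round(3))
comp('w',c,'lids',wood&(z>.058)&(z<.0665)&(y>-.16)&(y<.3)&(hsv[...,2]>140),.062,100,P)
comp('w',c,'table',wood&(z>.04)&(z<.056)&(y<-.2),.05,100,P)
comp('w',c,'knob',(z>.074)&(z<.088)&(y>-.16)&(y<.2)&(x<.66),.080,10,P)
comp('w',c,'nose',(hsv[...,1]<60)&(hsv[...,2]>120)&(z>.08)&(y<-.25)&(z<.12),.094,5,P)
E
```

```text
cen [ 0.403 -0.2    0.477]
w lids [436. 241.] 3221 z 0.0618 c [609.1  69.6] [149.   67.4] 1.3
w lids [316. 252.] 4105 z 0.0619 c [ 625.2 -102. ] [172.1  77. ] 1.2
w lids [380. 226.] 1818 z 0.0617 c [581.1 -19.2] [88.5 67.5] 1.3
w lids [400. 246.] 161 z 0.0632 c [602.2  20.5] [61.3  6.1] 1.4
w lids [461. 246.] 168 z 0.0632 c [601.8 108.9] [62.7  6.3] 1.4
w lids [314. 314.] 164 z 0.0629 c [ 719.2 -100.1] [ 9.2 45.9] 0.8
w table [173. 213.] 7551 z 0.0498 c [ 583.3 -332. ] [113.4 211.6] 65.2
w knob [440. 263.] 131 z 0.0782 c [618.9  70.8] [20.5 16.6] 54.7
w knob [318. 265.] 117 z 0.079 c [ 623.9 -102.6] [17.7 17.1] 55.1
```

View pics/w1.png

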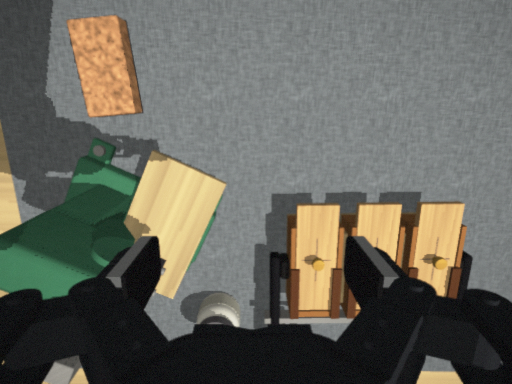

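```bash
python3 -c "
from h import *
plan([(.553,-.1015,.17,181.4)],turn=1)"
```

```text
at [ 0.4702 -0.2     0.3602] yaw -179.5 tilt [-0.0002  0.    ] t 2.28 w 1.001 F [-0.3 -0.1  0.6] g 0.0
   [-0.042, 0.049, 0.095] [0.0, -0.0, -0.008] 
   [-0.042, 0.048, 0.095] [0.0, -0.0, -0.008] (0.553, -0.1015, 0.17, 181.4)
```

Call:
jog_arm([
  [-0.042,0.049,0.095,0,0,-0.008,0.7],
  [-0.042,0.049,0.095,0,0,-0.008,0.7],
  [-0.042,0.049,0.095,0,0,-0.008,0.7],
  [-0.042,0.049,0.095,0,0,-0.008,0.7],
])

```text
clock: 2.62
position: [0.5113, -0.1477, 0.2598]
ee_rot: [-0.005, 1.0, 0.002, -0.003]
ft_force: [-0.9, 0.4, -0.3]
grip_width: 0.852
grasp_force: 0.0
```

Call:
jog_arm([
  [-0.042,0.048,0.095,0,0,-0.008,0.7],
  [-0.042,0.048,0.095,0,0,-0.008,0.7],
  [-0.042,0.048,0.095,0,0,-0.008,0.7],
  [-0.042,0.048,0.095,0,0,-0.008,0.7],
  [-0.042,0.048,0.095,0,0,-0.008,0.7],
])

```text
clock: 3.03
position: [0.5532, -0.1029, 0.1696]
ee_rot: [-0.008, 1.0, 0.0, -0.001]
ft_force: [-0.4, -0.7, 0.9]
grip_width: 0.85
grasp_force: 0.0
```

Run:
```python
from meas import *
c=cam('wrist','w2.png');P,hsv,wood=masks(c);x,y,z=P[...,0],P[...,1],P[...,2]
plan([])
comp('w',c,'lids',wood&(z>.058)&(z<.0665)&(hsv[...,2]>140),.062,300,P)
comp('w',c,'knob',(z>.074)&(z<.088)&(x<.66)&(x>.59),.080,10,P)
print(proj(c,[[.553,-.1015,.05]]))
```

```text
at [ 0.5537 -0.104   0.171 ] yaw -179.15 tilt [-0.0001 -0.0003] t 3.08 w 0.848 F [0.2 0.1 1.1] g 0.0
w lids [470. 232.] 8131 z 0.0616 c [588.   68.9] [106.5  67.3] 1.3
w lids [251. 247.] 9905 z 0.0617 c [ 605.3 -103.2] [132.4  60. ] 1.5
w lids [359. 227.] 6909 z 0.0617 c [607.  -18.7] [140.1  67.9] 1.3
w lids [208. 258.] 610 z 0.0632 c [ 607.4 -137.7] [64.4  6.9] 1.3
w lids [294. 259.] 592 z 0.0631 c [605.8 -68. ] [65.3  6.8] 2.3
w lids [405. 248.] 434 z 0.0631 c [595.8  20.2] [48.2  6.4] 1.4
w knob [251. 291.] 406 z 0.0788 c [ 623.  -102.8] [19.3 17.2] 13.9
w knob [481. 287.] 312 z 0.0784 c [615.9  71.9] [21.8 11.1] 54.5
[[254.00003219 192.28543168]]
```

View pics/w2.png

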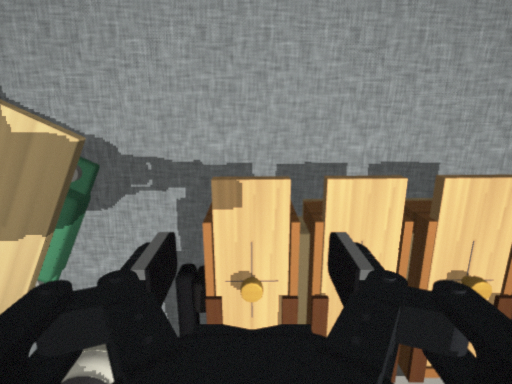

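Call:
jog_arm([
  [0,0,0.03,0,0,-0.01,0.7],
  [0,0,0.06,0,0,-0.01,0.7],
  [0,0,0.08,0,0,-0.01,0.7],
  [0,0,0.09,0,0,-0.01,0.7],
  [0,0,0.094,0,0,-0.01,0.7],
])

```text
clock: 3.5
position: [0.5534, -0.1046, 0.0764]
ee_rot: [-0.012, 1.0, -0.0, -0.0]
ft_force: [0.3, 0.1, 0.3]
grip_width: 0.849
grasp_force: 0.0
```

Call:
jog_arm([
  [0,0,0,0,0,0,0.2],
  [0,0,0,0,0,0,0.1],
  [0,0,0,0,0,0,0.1],
  [0,0,0,0,0,0,0.1],
  [0,0,0,0,0,0,0.1],
], grip_force=60)

```text
clock: 3.92
position: [0.5545, -0.1038, 0.0779]
ee_rot: [-0.013, 1.0, -0.001, 0.001]
ft_force: [-2.8, -2.2, 8.5]
grip_width: 0.676
grasp_force: 64.8
```

Call:
jog_arm([
  [0.003,0,0,0,0,0,-0.2],
  [0.007,0,0,0,0,0,-0.2],
  [0.012,0,0,0,0,0,-0.2],
  [0.018,0,0,0,0,0,-0.2],
  [0.024,0,0,0,0,0,-0.2],
], grip_force=70)

```text
clock: 4.33
position: [0.5319, -0.1035, 0.0778]
ee_rot: [-0.013, 1.0, -0.0, 0.003]
ft_force: [8.5, 0.2, -0.2]
grip_width: 0.666
grasp_force: 74.3
```

Call:
jog_arm([
  [0.015,0,0,0,0,0,-0.2],
  [0.032,0,0,0,0,0,-0.2],
  [0.049,0,0,0,0,0,-0.2],
  [0.066,0,0,0,0,0,-0.2],
  [0.076,0,0,0,0,0,-0.2],
])

```text
clock: 4.75
position: [0.4521, -0.1058, 0.0763]
ee_rot: [-0.013, 1.0, -0.0, -0.0]
ft_force: [0.7, -0.4, -0.6]
grip_width: 0.667
grasp_force: 74.7
```

Run:
```python
from meas import *
c=cam('wrist','w3.png');P,hsv,wood=masks(c);x,y,z=P[...,0],P[...,1],P[...,2]
plan([])
comp('w',c,'lids',wood&(z>.056)&(z<.07)&(hsv[...,2]>120),.062,300,P)
comp('w',c,'knob',(z>.074)&(z<.088)&(x>.45),.080,10,P)
```

```text
at [ 0.451  -0.106   0.0761] yaw -178.52 tilt [-0.0017 -0.0008] t 4.8 w 0.666 F [-1.6  0.4 -0.5] g 74.7
w lids [252. 273.] 12388 z 0.0598 c [ 465.  -105.7] [57.2 59.4] 1.5
w knob [183. 283.] 240 z 0.0817 c [ 457.6 -135. ] [ 3.7 20.9] 88.4
w knob [321. 285.] 215 z 0.082 c [457.4 -76.8] [19.1  3.8] 5.1
```

View pics/w3.png

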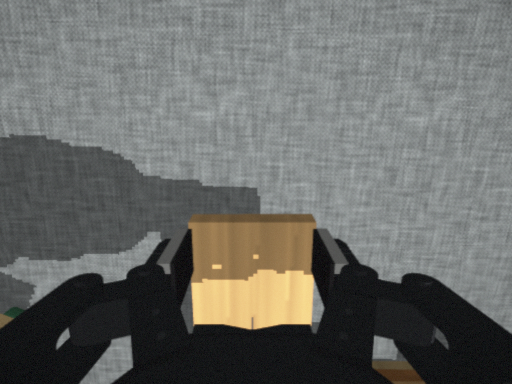

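```bash
python3 -c "
from h import *
plan([(.451,-.106,.15,181.4),(.402,-.245,.15,155),(.402,-.245,.087,155)])"
```

```text
at [ 0.451  -0.106   0.0761] yaw -178.52 tilt [-0.0017 -0.0008] t 4.8 w 0.666 F [-1.6  0.4 -0.5] g 74.7
   [0.0001, -0.0001, -0.0739] [-0.001, -0.002, 0.001] (0.451, -0.106, 0.15, 181.4)
   [0.0525, -0.1377, -0.0] [0.0, 0.0, 0.461] (0.402, -0.245, 0.15, 155)
   [-0.0, -0.0, 0.063] [0.0, 0.0, 0.0] (0.402, -0.245, 0.087, 155)
```

Call:
jog_arm([
  [0,0,-0.02,0,0,0,-0.2],
  [0,0,-0.045,0,0,0,-0.2],
  [0,0,-0.065,0,0,0,-0.2],
  [0,0,-0.074,0,0,0,-0.2],
])

```text
clock: 5.13
position: [0.455, -0.1058, 0.1528]
ee_rot: [-0.013, 1.0, -0.001, 0.001]
ft_force: [0.1, 0.3, -1.5]
grip_width: 0.668
grasp_force: 74.8
```

Call:
jog_arm([
  [0.01,-0.026,0,0,0,0.09,-0.2],
  [0.0205,-0.055,0,0,0,0.18,-0.2],
  [0.031,-0.083,0,0,0,0.28,-0.2],
  [0.042,-0.112,0,0,0,0.38,-0.2],
  [0.0525,-0.138,0,0,0,0.461,-0.2],
])

```text
clock: 5.55
position: [0.4039, -0.2467, 0.1497]
ee_rot: [0.218, 0.976, -0.0, -0.0]
ft_force: [0.9, 1.1, -1.1]
grip_width: 0.666
grasp_force: 74.8
```

Call:
jog_arm([
  [0,0,0.015,0,0,0,-0.2],
  [0,0,0.035,0,0,0,-0.2],
  [0,0,0.05,0,0,0,-0.2],
  [0,0,0.06,0,0,0,-0.2],
  [0,0,0.063,0,0,0,-0.2],
])

```text
clock: 5.97
position: [0.4039, -0.2445, 0.0853]
ee_rot: [0.216, 0.976, 0.001, -0.001]
ft_force: [0.1, 1.0, -1.4]
grip_width: 0.67
grasp_force: 74.8
```

Run:
```python
from meas import *
for n in['side','top']:
    c=cam(n,n+'4.png');P,hsv,wood=masks(c);x,y,z=P[...,0],P[...,1],P[...,2]
    m=wood&(z>.056)&(z<.09)&(y<-.19)&(x>.35)&(x<.65)&(y>-.45)
    Q=P[m];d=np.array([.9063,-.4226]);s=(Q[:,:2]-[.402,-.245])@d
    A=np.c_[s,np.ones(len(s))];co=np.linalg.lstsq(A,Q[:,2],rcond=None)[0]
    print(n,m.sum(),'slope',co,'smax',np.percentile(s,[1,99]))
    comp(n,c,'lid',m,.072,100,P)
    k=(z>.08)&(z<.115)&(y<-.19)&(x>.42)&(x<.52)
    comp(n,c,'knob',k,.09,5,P)
plan([])
```

```text
side 334 slope [-0.01308994  0.06768688] smax [-0.0156833   0.15706159]
side lid [285. 175.] 246 z 0.0667 c [ 484.4 -270.3] [ 67.2 134.1] 65.9
side knob [406.  28.] 63 z 0.0967 c [  473.8 -2298. ] [101.1 136.1] 4.5
side knob [297. 190.] 6 z 0.0858 c [ 422.3 -201. ] [ 3.5 15.8] 25.1
top 399 slope [-0.04855289  0.07223256] smax [-0.00982683  0.22555725]
top lid [344. 178.] 362 z 0.0667 c [ 488.3 -280.7] [ 65.7 131.6] 63.9
at [ 0.4048 -0.2448  0.0869] yaw 155.11 tilt [-0.0008  0.0008] t 6.07 w 0.669 F [ 0.6  0.6 -1.6] g 74.8
```

View pics/side4.png

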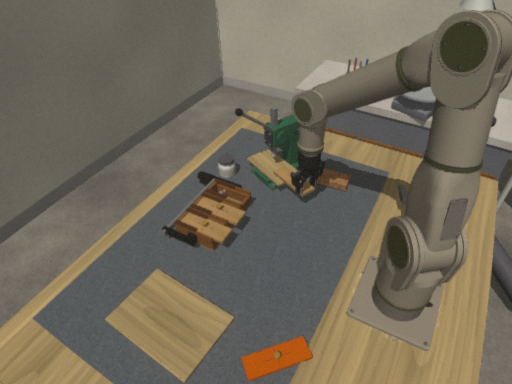

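```bash
python3 -c "
from h import *
plan([(.5197,-.2998,.086,155)])"
```

```text
at [ 0.4048 -0.2448  0.0869] yaw 155.11 tilt [-0.0008  0.0008] t 6.07 w 0.669 F [ 0.6  0.6 -1.6] g 74.8
   [-0.1274, -0.0015, 0.0007] [0.0, -0.001, 0.002] (0.5197, -0.2998, 0.086, 155)
```

Call:
jog_arm([
  [-0.015,0,0,0,0,0,-0.2],
  [-0.035,0,0,0,0,0,-0.2],
  [-0.055,-0.001,0,0,0,0,-0.2],
  [-0.075,-0.001,0,0,0,0,-0.2],
  [-0.095,-0.001,0,0,0,0,-0.2],
])

```text
clock: 6.48
position: [0.4919, -0.2869, 0.0884]
ee_rot: [0.216, 0.976, -0.0, 0.001]
ft_force: [-0.0, 0.4, -0.3]
grip_width: 0.67
grasp_force: 74.8
```

Call:
jog_arm([
  [-0.015,0,0,0,0,0,-0.2],
  [-0.025,0,0,0,0,0,-0.2],
  [-0.032,0,0,0,0,0,-0.2],
  [-0.032,0,0,0,0,0,-0.2],
])

```text
clock: 6.82
position: [0.5209, -0.2999, 0.088]
ee_rot: [0.216, 0.976, -0.0, 0.001]
ft_force: [0.4, 0.5, -1.2]
grip_width: 0.665
grasp_force: 74.8
```

Run:
```python
from meas import *
ims=[]
for n in['side','top']:
    c=cam(n,n+'5.png');np.savez(n+'5.npz',**c)
    u=proj(c,[[.5845,-.33,.08]])[0]
    print(n,u)
    x0,y0=int(u[0]),int(u[1]);ims.append(cv2.resize(c['color'][max(0,y0-40):y0+40,x0-50:x0+50,::-1],(500,400),interpolation=cv2.INTER_CUBIC)[:, :400] if 0 else cv2.resize(c['color'][y0-40:y0+40,x0-33:x0+33,::-1],(396,480),interpolation=cv2.INTER_CUBIC))
cv2.imwrite('pics/c5.png',np.hstack(ims));plan([])
```

```text
side [272.96047214 159.03963209]
top [356.57360254 156.16642513]
at [ 0.5195 -0.2994  0.0876] yaw 155.09 tilt [ 0.0001 -0.0001] t 6.92 w 0.667 F [ 0.2 -0.1 -2.8] g 74.8
```

View pics/c5.png

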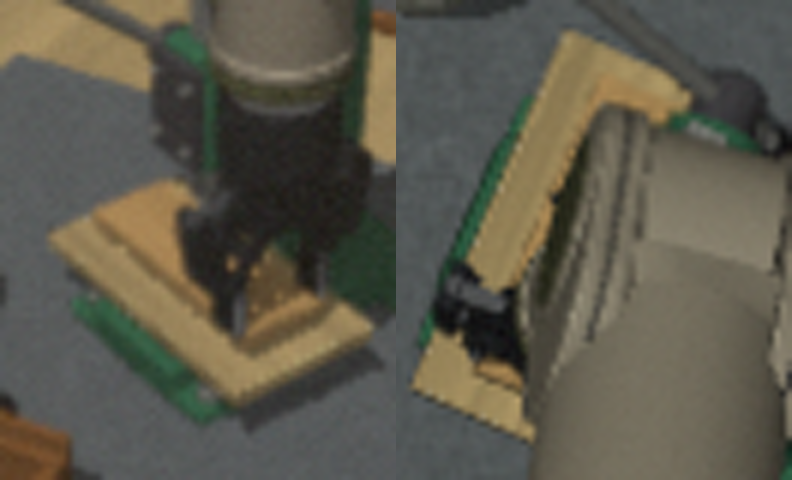

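Call:
jog_arm([
  [0,0,0.002,0,0,0,-0.2],
  [0,0,0.004,0,0,0,-0.2],
  [0,0,0.005,0,0,0,-0.2],
  [0,0,0.006,0,0,0,-0.2],
  [0,0,0.007,0,0,0,-0.2],
], grip_force=40)

```text
clock: 7.33
position: [0.5194, -0.2995, 0.0803]
ee_rot: [0.216, 0.976, -0.0, -0.0]
ft_force: [-1.1, 0.4, -0.8]
grip_width: 0.669
grasp_force: 74.8
```

Call:
jog_arm([
  [0,0,0,0,0,0,0.6],
  [0,0,0,0,0,0,0.6],
  [0,0,0,0,0,0,0.6],
  [0,0,0,0,0,0,0.6],
])

```text
clock: 7.67
position: [0.5197, -0.2996, 0.0806]
ee_rot: [0.216, 0.976, -0.0, 0.0]
ft_force: [-0.6, -0.0, 0.1]
grip_width: 0.8
grasp_force: 0.0
```

Call:
jog_arm([
  [0,0,-0.02,0,0,0,0.6],
  [0.02,0,-0.05,0,0,0,0.6],
  [0.06,0,-0.08,0,0,0,0.6],
  [0.1,0,-0.1,0,0,0,0.6],
  [0.12,0,-0.12,0,0,0,0.6],
])

```text
clock: 8.08
position: [0.4088, -0.2478, 0.2004]
ee_rot: [0.216, 0.976, 0.0, -0.001]
ft_force: [0.3, -1.0, 0.9]
grip_width: 0.802
grasp_force: 0.0
```

```bash
cat > press.py <<'E'
from meas import *
def lid_table(n,tag):
    c=cam(n,n+tag+'.png');np.savez(n+tag+'.npz',**c);P,hsv,wood=masks(c)
    d=np.array([.9063,-.4226]);e=np.array([.4226,.9063]);C=np.array([.5845,-.330])
    for nm,zz,lo,hi in[('lid',.062,.0575,.067),('table',.05,.044,.0555)]:
        m=wood&(P[...,2]>lo)&(P[...,2]<hi)&(np.hypot(P[...,0]-C[0],P[...,1]-C[1])<.14)
        v,u=np.nonzero(m);Q=plane(c,np.c_[u,v],zz)[:,:2]-C;s=Q@d*1e3;t=Q@e*1e3
        print(n,nm,len(s),'s',np.percentile(s,[.3,1,99,99.7]).round(1),'t',np.percentile(t,[.3,1,99,99.7]).round(1))
        if nm=='lid':
            r=cv2.minAreaRect((Q*1e3).astype(np.float32));print('   rect',np.round(r[0],1),np.round(r[1],1),round(r[2],1))
    k=(hsv[...,0]>14)&(hsv[...,0]<30)&(hsv[...,1]>130)&(P[...,2]>.068)&(P[...,2]<.086)&(np.hypot(P[...,0]-C[0],P[...,1]-C[1])<.05)
    if k.sum()>3: print(n,'knob px',k.sum(),((np.nanmean(P[k][:,:2],0)-C)@np.c_[d,e]*1e3).round(1),np.nanmean(P[k][:,2]).round(4))
    return c
E
python3 - <<'E'
from press import *
plan([])
for n in['wrist','top','side']: lid_table(n,'6')
E
```

```text
at [ 0.4088 -0.2478  0.2004] yaw 155.09 tilt [-0.0012  0.0006] t 8.08 w 0.802 F [ 0.3 -1.   0.9] g 0.0
wrist lid 2097 s [-89.1 -89.  -51.1 -49.9] t [-30.5 -29.9  29.3  29.9]
   rect [-63.3  29.2] [60.6 39.9] 66.4
wrist table 4138 s [-107.6 -106.5  -46.2  -46. ] t [-59.3 -58.7  53.4  54. ]
top lid 471 s [-95.3 -85.5  85.2  86.4] t [-27.9 -26.8  33.   50.5]
   rect [-4.4  1.4] [ 95.3 199.6] 60.3
top table 712 s [-103.2 -102.   105.8  106.8] t [-54.9 -53.7  57.1  57.6]
top knob px 10 [-4.1  4.7] 0.0755
side lid 414 s [-91.  -88.9  83.   84.5] t [-27.5 -26.9  35.8  37. ]
   rect [-1.7  6.2] [ 64.8 177.9] 65.2
side table 500 s [-110.1 -108.3  104.1  105. ] t [-56.9 -55.9  62.   62.6]
side knob px 16 [-3.9  5.2] 0.0775
```

View pics/wrist6.png

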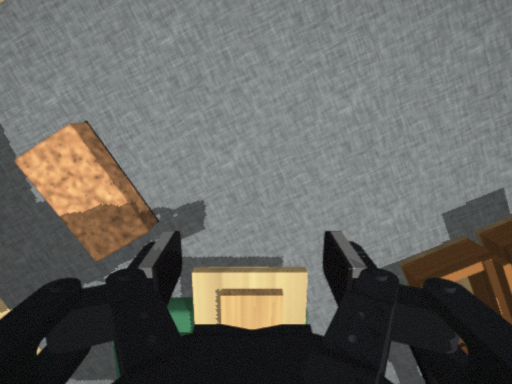

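```bash
python3 -c "
from h import *
plan([(.47,-.22,.36,125),(.6,-.2,.41,95),(.684,-.2535,.41,65.1)])"
```

```text
at [ 0.4105 -0.2494  0.2029] yaw 155.04 tilt [ 0.0032 -0.0046] t 8.23 w 0.796 F [ 1.  -0.8 -0.2] g 0.0
   [-0.0423, 0.0513, -0.157] [-0.001, 0.005, 0.524] (0.47, -0.22, 0.36, 125)
   [-0.0583, 0.1179, -0.05] [-0.0, 0.001, 0.524] (0.6, -0.2, 0.41, 95)
   [-0.0606, 0.0791, -0.0001] [-0.0, -0.0, 0.522] (0.684, -0.2535, 0.41, 65.1)
```

Call:
jog_arm([
  [-0.0423,0.0513,-0.157,0,0,0.524,0.18],
  [-0.0423,0.0513,-0.157,0,0,0.524,0.18],
  [-0.0423,0.0513,-0.157,0,0,0.524,0.18],
  [-0.0423,0.0513,-0.157,0,0,0.524,0.18],
  [-0.0423,0.0513,-0.157,0,0,0.524,0.18],
])

```text
clock: 8.65
position: [0.4751, -0.219, 0.3632]
ee_rot: [0.464, 0.886, 0.001, 0.004]
ft_force: [0.5, 0.5, -0.1]
grip_width: 0.589
grasp_force: 0.0
```

Call:
jog_arm([
  [-0.0583,0.1179,-0.05,0,0,0.524,0.18],
  [-0.0583,0.1179,-0.05,0,0,0.524,0.18],
  [-0.0583,0.1179,-0.05,0,0,0.524,0.18],
  [-0.0583,0.1179,-0.05,0,0,0.524,0.18],
  [-0.0583,0.1179,-0.05,0,0,0.524,0.18],
])

```text
clock: 9.07
position: [0.6048, -0.1984, 0.4053]
ee_rot: [0.677, 0.736, 0.001, -0.001]
ft_force: [-0.3, 0.4, -0.7]
grip_width: 0.589
grasp_force: 0.0
```

Call:
jog_arm([
  [-0.0606,0.0791,0,0,0,0.522,0.18],
  [-0.0606,0.0791,0,0,0,0.522,0.18],
  [-0.0606,0.0791,0,0,0,0.522,0.18],
  [-0.0606,0.0791,0,0,0,0.522,0.18],
  [-0.0606,0.0791,0,0,0,0.522,0.18],
])

```text
clock: 9.48
position: [0.6865, -0.2539, 0.4035]
ee_rot: [0.844, 0.536, -0.001, -0.002]
ft_force: [-0.8, -0.9, 0.1]
grip_width: 0.591
grasp_force: 0.0
```

Run:
```python
from meas import *
c=cam('wrist','w7.png');P=cloud(c)
u=proj(c,[[.684,-.2535,.299]]);print(u)
plan([(.684,-.2535,.305,65.1)])
```

```text
[[249.64923028 197.08599019]]
at [ 0.6859 -0.2535  0.4049] yaw 65.07 tilt [-0.0022  0.001 ] t 9.53 w 0.592 F [-0.2 -0.4  0. ] g 0.0
   [-0.0008, -0.0014, 0.0999] [-0.002, 0.0, -0.001] (0.684, -0.2535, 0.305, 65.1)
```

View pics/w7.png

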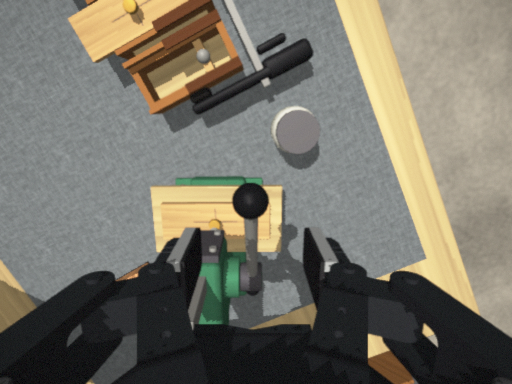

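Call:
jog_arm([
  [-0.001,-0.001,0.03,0,0,0,0.18],
  [-0.001,-0.001,0.06,0,0,0,0.18],
  [-0.001,-0.001,0.08,0,0,0,0.18],
  [-0.001,-0.001,0.093,0,0,0,0.18],
  [-0.001,-0.001,0.1,0,0,0,0.18],
])

```text
clock: 9.95
position: [0.6827, -0.254, 0.3052]
ee_rot: [0.842, 0.54, -0.001, -0.001]
ft_force: [0.1, -0.6, 0.3]
grip_width: 0.595
grasp_force: 0.0
```

Call:
jog_arm([
  [0,0,0,0,0,0,-0.2],
  [0,0,0,0,0,0,-0.6],
  [0,0,0,0,0,0,-0.6],
  [0,0,0,0,0,0,-0.6],
  [0,0,0,0,0,0,-0.6],
], grip_force=60)

```text
clock: 10.37
position: [0.6841, -0.2544, 0.3084]
ee_rot: [0.843, 0.538, 0.001, 0.001]
ft_force: [5.7, -2.0, 0.2]
grip_width: 0.291
grasp_force: 59.2
```

Call:
jog_arm([
  [0.0103,0,0.0135,0,0,0,-0.8],
  [0.0192,0,0.028,0,0,0,-0.8],
  [0.0266,0,0.0433,0,0,0,-0.8],
  [0.0324,0,0.0593,0,0,0,-0.8],
  [0.0366,0,0.0757,0,0,0,-0.8],
])

```text
clock: 10.78
position: [0.7006, -0.219, 0.2338]
ee_rot: [0.842, 0.539, 0.002, 0.001]
ft_force: [5.0, 1.0, 5.9]
grip_width: 0.296
grasp_force: 63.7
```

Call:
jog_arm([
  [0.0025,0,0.0168,0,0,0,-0.8],
  [0.003,0,0.025,0,0,0,-0.8],
])

```text
clock: 10.95
position: [0.7019, -0.2161, 0.2072]
ee_rot: [0.842, 0.539, 0.002, 0.001]
ft_force: [4.8, 3.1, 4.7]
grip_width: 0.297
grasp_force: 66.4
```

Run:
```python
from press import *
plan([])
c=cam('side','side8.png');c2=cam('wrist','w8.png')
u=proj(c,[[.5848,-.3321,.08]])[0].astype(int)
A=cv2.resize(c['color'][u[1]-45:u[1]+35,u[0]-40:u[0]+40,::-1],(400,400),interpolation=cv2.INTER_CUBIC)
B=cv2.resize(c2['color'][:,:,::-1],(400,300));B=np.vstack([B,np.zeros((100,400,3),np.uint8)])
cv2.imwrite('pics/c8.png',np.hstack([A,B]))
```

```text
at [ 0.7019 -0.2161  0.2072] yaw 65.28 tilt [0.0042 0.001 ] t 10.95 w 0.297 F [4.8 3.1 4.7] g 66.4
```

View pics/c8.png

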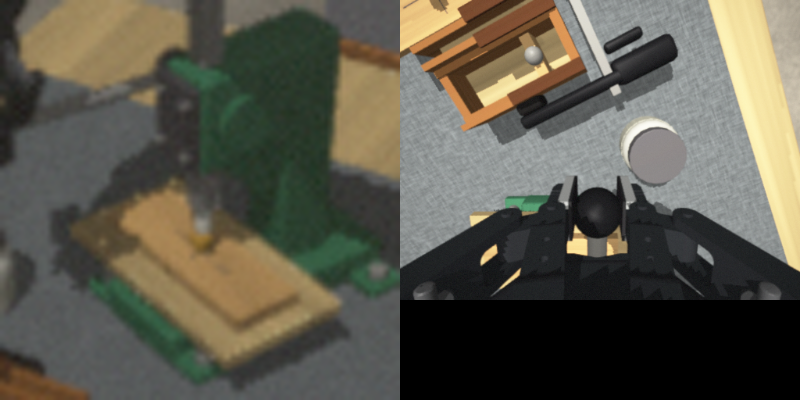

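Call:
jog_arm([
  [0.0002,0,0.0085,0,0,0,-0.8],
  [0,0,0.017,0,0,0,-0.8],
  [-0.0007,0,0.0255,0,0,0,-0.8],
  [-0.0017,0,0.0339,0,0,0,-0.8],
  [-0.0032,0,0.0423,0,0,0,-0.8],
])

```text
clock: 11.47
position: [0.6988, -0.2233, 0.167]
ee_rot: [0.843, 0.538, -0.0, 0.002]
ft_force: [-6.8, -2.6, 12.4]
grip_width: 0.29
grasp_force: 69.3
```

Call:
jog_arm([
  [-0.0019,0,0.0083,0,0,0,-0.8],
  [-0.0042,0,0.0164,0,0,0,-0.8],
  [-0.0069,0,0.0245,0,0,0,-0.8],
  [-0.0087,0,0.0293,0,0,0,-0.8],
  [-0.0107,0,0.034,0,0,0,-0.8],
])

```text
clock: 11.88
position: [0.6955, -0.2304, 0.1332]
ee_rot: [0.842, 0.539, 0.001, 0.001]
ft_force: [-1.8, 3.1, 10.1]
grip_width: 0.302
grasp_force: 46.4
```

Call:
jog_arm([
  [0,0,0.001,0,0,0,-0.8],
  [0,0,0.001,0,0,0,-0.8],
  [0,0,0.001,0,0,0,-0.8],
])

```text
clock: 12.13
position: [0.6953, -0.2307, 0.1322]
ee_rot: [0.843, 0.539, 0.001, 0.001]
ft_force: [-1.5, 1.6, 9.9]
grip_width: 0.299
grasp_force: 58.2
```

Call:
jog_arm([
  [-0.0005,0,0.001,0,0,0,-0.8],
  [-0.001,0,0.002,0,0,0,-0.8],
  [-0.001,0,0.003,0,0,0,-0.8],
  [-0.001,0,0.004,0,0,0,-0.8],
])

```text
clock: 12.47
position: [0.6948, -0.2319, 0.1286]
ee_rot: [0.843, 0.539, 0.001, 0.001]
ft_force: [-4.3, 0.0, 13.5]
grip_width: 0.294
grasp_force: 58.3
```

Run:
```python
from press import *
plan([])
c=cam('wrist','w9.png');P=cloud(c);b=(c['color'].max(2)<60)&(P[...,2]<.16)&(P[...,2]>.1)
v,u=np.nonzero(b);print(len(u),u.mean(),v.mean(),np.nanmax(P[b][:,2]))
w=np.zeros((384,512),bool);w[200:300,215:290]=1
Q=P[w];Q=Q[(Q[:,2]>.11)&(Q[:,2]<.16)];print(len(Q),Q.mean(0),Q.max(0))
```

```text
at [ 0.6948 -0.2319  0.1286] yaw 65.17 tilt [ 0.0028 -0.0014] t 12.47 w 0.294 F [-4.3  0.  13.5] g 58.3
9392 249.16066865417378 275.32133730834755 0.1599989623678394
4745 [ 0.69672305 -0.22670814  0.13589851] [ 0.71478431 -0.2149886   0.14378224]
```

Call:
jog_arm([
  [-0.0005,0,0.002,0,0,0,-0.8],
  [-0.001,0,0.004,0,0,0,-0.8],
  [-0.002,0,0.006,0,0,0,-0.8],
])

```text
clock: 12.77
position: [0.6936, -0.2345, 0.1227]
ee_rot: [0.843, 0.538, 0.0, 0.002]
ft_force: [-6.6, 0.3, 14.5]
grip_width: 0.297
grasp_force: 58.8
```

Run:
```python
from press import *
plan([])
c=cam('wrist','w9.png');P=cloud(c)
hsv=cv2.cvtColor(c['color'],cv2.COLOR_RGB2HSV)
for u in (230,240,250,260,270): print(u,[(v,P[v,u].round(3).tolist()) for v in range(215,330,16)])
```

```text
at [ 0.6936 -0.2345  0.1227] yaw 65.13 tilt [ 0.0023 -0.0023] t 12.77 w 0.297 F [-6.6  0.3 14.5] g 58.8
230 [(215, [0.668, -0.247, -0.001]), (231, [0.662, -0.259, 0.0]), (247, [0.69, -0.22, 0.128]), (263, [0.689, -0.224, 0.134]), (279, [0.685, -0.231, 0.133]), (295, [0.646, -0.297, 0.031]), (311, [0.647, -0.298, 0.049]), (327, [0.692, -0.223, 0.171])]
240 [(215, [0.676, -0.25, 0.0]), (231, [0.695, -0.218, 0.122]), (247, [0.695, -0.22, 0.131]), (263, [0.693, -0.224, 0.136]), (279, [0.69, -0.23, 0.137]), (295, [0.685, -0.24, 0.131]), (311, [0.684, -0.244, 0.135]), (327, [0.694, -0.225, 0.17])]
250 [(215, [0.683, -0.254, -0.001]), (231, [0.699, -0.219, 0.124]), (247, [0.698, -0.222, 0.131]), (263, [0.696, -0.227, 0.133]), (279, [0.694, -0.231, 0.138]), (295, [0.69, -0.24, 0.134]), (311, [0.687, -0.246, 0.135]), (327, [0.685, -0.249, 0.139])]
260 [(215, [0.691, -0.257, -0.0]), (231, [0.703, -0.221, 0.122]), (247, [0.702, -0.224, 0.132]), (263, [0.7, -0.228, 0.136]), (279, [0.697, -0.233, 0.137]), (295, [0.693, -0.243, 0.132]), (311, [0.691, -0.247, 0.136]), (327, [0.689, -0.252, 0.138])]
270 [(215, [0.698, -0.261, -0.001]), (231, [0.692, -0.274, -0.001]), (247, [0.705, -0.226, 0.129]), (263, [0.703, -0.23, 0.133]), (279, [0.7, -0.236, 0.135]), (295, [0.67, -0.323, 0.01]), (311, [0.673, -0.311, 0.048]), (327, [0.701, -0.228, 0.171])]
```

Call:
jog_arm([
  [-0.001,0,0.002,0,0,0,-0.8],
  [-0.002,0,0.004,0,0,0,-0.8],
  [-0.002,0,0.004,0,0,0,-0.8],
])

```text
clock: 13.07
position: [0.693, -0.2358, 0.1196]
ee_rot: [0.843, 0.538, 0.001, 0.001]
ft_force: [-7.3, 1.2, 19.2]
grip_width: 0.294
grasp_force: 60.7
```

Call:
jog_arm([
  [0.0088,0,-0.0257,0,0,0,-0.8],
  [0.0132,0,-0.0508,0,0,0,-0.8],
  [0.0139,0,-0.0763,0,0,0,-0.8],
  [0.0107,0,-0.1016,0,0,0,-0.8],
  [0.0038,0,-0.1261,0,0,0,-0.8],
])

```text
clock: 13.48
position: [0.6956, -0.2296, 0.2447]
ee_rot: [0.842, 0.54, 0.002, 0.001]
ft_force: [7.2, -1.4, -0.1]
grip_width: 0.296
grasp_force: 60.6
```

Call:
jog_arm([
  [-0.0105,0,-0.0232,0,0,0,-0.8],
  [-0.0194,0,-0.0377,0,0,0,-0.8],
  [-0.0297,0,-0.0512,0,0,0,-0.8],
  [-0.0297,0,-0.0512,0,0,0,-0.8],
])

```text
clock: 13.82
position: [0.6825, -0.258, 0.2961]
ee_rot: [0.842, 0.539, 0.003, 0.001]
ft_force: [5.4, 3.9, 5.7]
grip_width: 0.295
grasp_force: 63.2
```

Call:
jog_arm([
  [0,0,0,0,0,0,0.3],
  [0,0,0,0,0,0,0.3],
  [0,0,0,0,0,0,0.3],
  [0,0,0,0,0,0,0.3],
])

```text
clock: 14.15
position: [0.681, -0.2591, 0.2923]
ee_rot: [0.843, 0.538, -0.0, -0.0]
ft_force: [0.7, 0.5, 0.3]
grip_width: 0.65
grasp_force: 0.0
```

Call:
jog_arm([
  [0,0,-0.04,0,0,0,0.3],
  [0,0,-0.08,0,0,0,0.3],
  [0,0,-0.11,0,0,0,0.3],
])

```text
clock: 14.4
position: [0.6808, -0.259, 0.4056]
ee_rot: [0.843, 0.538, 0.0, 0.001]
ft_force: [0.2, 0.0, 0.7]
grip_width: 0.648
grasp_force: 0.0
```

Run:
```python
from press import *
plan([])
for n in ['wrist','side']:
  c=lid_table(n,'10');P=cloud(c)
  m=(np.hypot(P[...,0]-.5848,P[...,1]+.3321)<.03)&(P[...,2]>.065)&(P[...,2]<.1)
  print(n,m.sum(),np.nanpercentile(P[m][:,2],[5,25,50,75,95]).round(4) if m.any() else '')
  m=(np.hypot(P[...,0]-.684,P[...,1]+.254)<.014)&(P[...,2]>.2); print('ball',P[m].max(0) if m.any() else '')
u=proj(c,[[.5848,-.3321,.08]])[0].astype(int)
A=cv2.resize(c['color'][u[1]-45:u[1]+35,u[0]-40:u[0]+40,::-1],(400,400),interpolation=cv2.INTER_CUBIC)
w=cv2.imread('pics/wrist10.png');cv2.imwrite('pics/c10.png',np.hstack([A,cv2.resize(w[160:320,130:330],(400,400))]))
```

```text
at [ 0.6808 -0.259   0.4056] yaw 65.1 tilt [ 0.001  -0.0005] t 14.4 w 0.648 F [0.2 0.  0.7] g 0.0
wrist lid 2691 s [-86.  -85.2  83.8  84.9] t [-30.  -29.9  29.4  29.4]
   rect [-0.3  0.7] [ 60.9 171.6] 65.0
wrist table 2917 s [-102.9 -102.5  104.7  105.2] t [-56.9 -56.9  55.5  55.7]
wrist knob px 83 [0.1 1.3] 0.0711
wrist 102 [0.0669 0.0703 0.0713 0.072  0.073 ]
ball [ 0.69784626 -0.24205779  0.47886096]
side lid 421 s [-91.2 -89.2  82.9  84.5] t [-27.5 -26.9  35.9  36.4]
   rect [-1.1  5.6] [ 64.2 176.4] 65.2
side table 498 s [-110.3 -110.   104.1  105. ] t [-56.8 -55.7  61.6  62.1]
side knob px 13 [-3.7  5.5] 0.072
side 20 [0.0657 0.0683 0.0716 0.073  0.0983]
ball [ 0.69653394 -0.24114683  0.50163504]
```

View pics/c10.png

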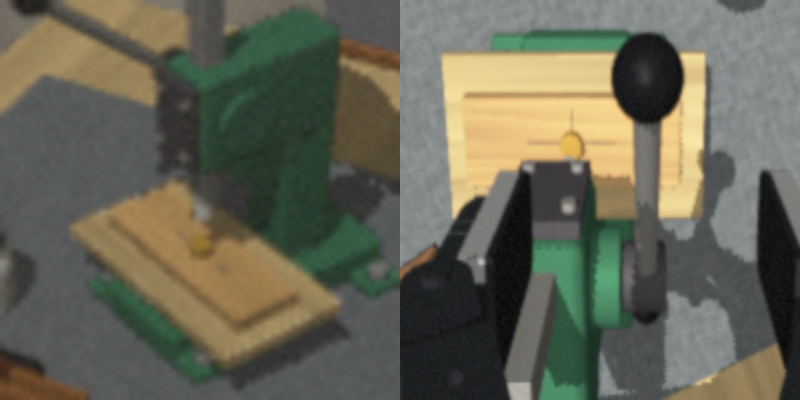

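```bash
python3 -c "
from h import *
plan([(.6,-.2,.41,95),(.47,-.22,.36,125),(.411,-.249,.2,155),(.5197,-.2998,.081,155)])"
```

```text
at [ 0.6819 -0.2589  0.4091] yaw 65.1 tilt [ 0.0083 -0.0023] t 14.5 w 0.654 F [1.2 0.7 1.1] g 0.0
   [0.019, -0.0991, -0.0017] [0.009, 0.001, -0.522] (0.6, -0.2, 0.41, 95)
   [-0.0086, -0.1313, 0.05] [-0.0, -0.0, -0.523] (0.47, -0.22, 0.36, 125)
   [0.01, -0.0649, 0.1601] [-0.0, -0.0, -0.524] (0.411, -0.249, 0.2, 155)
   [-0.1201, -0.0002, 0.1189] [0.0, -0.0, -0.0] (0.5197, -0.2998, 0.081, 155)
```

Call:
jog_arm([
  [0.019,-0.099,-0.0017,0,0,-0.522,0.7],
  [0.019,-0.099,-0.0017,0,0,-0.522,0.7],
  [0.019,-0.099,-0.0017,0,0,-0.522,0.7],
  [0.019,-0.099,-0.0017,0,0,-0.522,0.7],
  [0.019,-0.099,-0.0017,0,0,-0.522,0.7],
])

```text
clock: 14.92
position: [0.5986, -0.1995, 0.4049]
ee_rot: [0.673, 0.74, -0.0, 0.001]
ft_force: [0.3, -0.3, -0.6]
grip_width: 0.849
grasp_force: 0.0
```

Call:
jog_arm([
  [-0.0086,-0.1313,0.05,0,0,-0.523,0.7],
  [-0.0086,-0.1313,0.05,0,0,-0.523,0.7],
  [-0.0086,-0.1313,0.05,0,0,-0.523,0.7],
  [-0.0086,-0.1313,0.05,0,0,-0.523,0.7],
  [-0.0086,-0.1313,0.05,0,0,-0.523,0.7],
])

```text
clock: 15.33
position: [0.4658, -0.2223, 0.3529]
ee_rot: [0.462, 0.887, -0.001, -0.001]
ft_force: [-0.3, -0.3, 0.3]
grip_width: 0.845
grasp_force: 0.0
```

Call:
jog_arm([
  [0.01,-0.0649,0.16,0,0,-0.524,0.7],
  [0.01,-0.0649,0.16,0,0,-0.524,0.7],
  [0.01,-0.0649,0.16,0,0,-0.524,0.7],
  [0.01,-0.0649,0.16,0,0,-0.524,0.7],
  [0.01,-0.0649,0.16,0,0,-0.524,0.7],
])

```text
clock: 15.75
position: [0.4053, -0.2497, 0.1877]
ee_rot: [0.216, 0.976, 0.001, -0.005]
ft_force: [-0.4, -0.4, -0.3]
grip_width: 0.849
grasp_force: 0.0
```

```bash
python3 -c "
from press import *
plan([(.5197,-.2998,.081,155)])
lid_table('wrist','11')
c=cam('top');P,hsv,wood=masks(c)
comp('top',c,'board',wood&(P[...,2]>.004)&(P[...,2]<.03)&(P[...,1]>.2)&(P[...,0]>.3),.012,300,P)"
```

```text
at [ 0.4053 -0.2497  0.1877] yaw 155.1 tilt [-0.0086  0.0048] t 15.75 w 0.849 F [-0.4 -0.4 -0.3] g 0.0
   [-0.1259, 0.0026, 0.1054] [0.001, -0.01, 0.002] (0.5197, -0.2998, 0.081, 155)
wrist lid 1418 s [-90.2 -89.2 -65.8 -64.7] t [-30.5 -29.8  29.2  29.9]
   rect [-70.3  32.4] [60.7 25.5] 65.1
wrist table 3860 s [-107.4 -107.3  -60.7  -60.6] t [-59.3 -58.7  53.3  53.9]
top board [135. 177.] 5727 z 0.0128 c [539.1 374.5] [209.8 300.7] 86.6
```

Call:
jog_arm([
  [-0.03,0,0.02,0,0,0,0.7],
  [-0.06,0,0.04,0,0,0,0.7],
  [-0.09,0,0.055,0,0,0,0.7],
  [-0.1,0,0.065,0,0,0,0.7],
  [-0.1,0,0.065,0,0,0,0.7],
])

```text
clock: 16.27
position: [0.5035, -0.2916, 0.1278]
ee_rot: [0.218, 0.976, 0.001, -0.0]
ft_force: [0.1, -0.1, 0.7]
grip_width: 0.853
grasp_force: 0.0
```

```bash
python3 -c "
from press import *
plan([(.5197,-.2998,.0805,155)])"
```

```text
at [ 0.5035 -0.2916  0.1278] yaw 154.83 tilt [0.0001 0.0021] t 16.27 w 0.853 F [ 0.1 -0.1  0.7] g 0.0
   [-0.0182, -0.0006, 0.0473] [0.002, -0.001, -0.003] (0.5197, -0.2998, 0.0805, 155)
```

Call:
jog_arm([
  [-0.009,0,0.02,0,0,0,0.7],
  [-0.0182,-0.0006,0.036,0,0,0,0.7],
  [-0.0182,-0.0006,0.044,0,0,0,0.7],
  [-0.0182,-0.0006,0.0473,0,0,0,0.7],
  [-0.0182,-0.0006,0.0473,0,0,0,0.7],
])

```text
clock: 16.68
position: [0.5173, -0.2994, 0.0824]
ee_rot: [0.217, 0.976, 0.0, -0.0]
ft_force: [0.5, -0.7, -0.3]
grip_width: 0.847
grasp_force: 0.0
```

Call:
jog_arm([
  [0,0,0,0,0,0,0.1],
  [0,0,0,0,0,0,-0.2],
  [0,0,0,0,0,0,-0.2],
  [0,0,0,0,0,0,-0.2],
  [0,0,0,0,0,0,-0.2],
], grip_force=75)

```text
clock: 17.1
position: [0.5199, -0.3002, 0.0862]
ee_rot: [0.216, 0.976, -0.001, 0.003]
ft_force: [-1.2, 2.1, 18.8]
grip_width: 0.403
grasp_force: 9.5
```

Call:
jog_arm([
  [0,0,-0.003,0,0,0,-0.2],
  [0.01,0,-0.006,0,0,0,-0.2],
  [0.035,0,-0.007,0,0,0,-0.2],
  [0.06,0,-0.007,0,0,0,-0.2],
  [0.09,0,-0.008,0,0,0,-0.2],
])

```text
clock: 17.52
position: [0.4346, -0.261, 0.0901]
ee_rot: [0.216, 0.976, -0.0, 0.0]
ft_force: [-1.0, 0.0, 0.4]
grip_width: 0.399
grasp_force: 0.0
```

Call:
jog_arm([
  [0.02,0,-0.01,0,0,0,-0.2],
  [0.035,0,-0.03,0,0,0,-0.2],
  [0.035,0,-0.06,0,0,0,-0.2],
  [0.035,0,-0.08,0,0,0,-0.2],
  [0.035,0,-0.08,0,0,0,-0.2],
])

```text
clock: 17.93
position: [0.405, -0.2475, 0.1743]
ee_rot: [0.217, 0.976, -0.002, 0.003]
ft_force: [0.0, -1.3, 0.2]
grip_width: 0.4
grasp_force: 0.0
```

```bash
python3 -c "
from press import *
plan([(.42,-.1,.18,135),(.45,.13,.18,110),(.56,.36,.15,86.6),(.6365,.4403,.08,86.6)])"
```

```text
at [ 0.405  -0.2475  0.1743] yaw 154.99 tilt [ 0.0047 -0.0048] t 17.93 w 0.4 F [ 0.  -1.3  0.2] g 0.0
   [0.0487, 0.14, -0.0063] [-0.001, 0.007, 0.349] (0.42, -0.1, 0.18, 135)
   [0.071, 0.092, -0.0] [-0.0, -0.0, 0.218] 
   [0.089, 0.074, -0.0] [-0.0, -0.0, 0.218] (0.45, 0.13, 0.18, 110)
   [0.089, 0.091, 0.015] [-0.0, -0.0, 0.204] 
   [0.106, 0.072, 0.015] [-0.0, -0.0, 0.205] (0.56, 0.36, 0.15, 86.6)
   [0.0846, 0.0712, 0.0699] [-0.0, 0.0, -0.0] (0.6365, 0.4403, 0.08, 86.6)
```

```bash
python3 -c "
from press import *
plan([(.505,-.293,.12,155)])
for n in ['wrist','top','side']: lid_table(n,'12')"
```

```text
at [ 0.405  -0.2475  0.1743] yaw 154.99 tilt [ 0.0047 -0.0048] t 17.93 w 0.4 F [ 0.  -1.3  0.2] g 0.0
   [-0.1095, 0.0012, 0.055] [-0.002, 0.006, -0.0] (0.505, -0.293, 0.12, 155)
wrist lid 962 s [-90.  -89.8 -73.3 -73.3] t [-29.9 -29.8  29.3  29.8]
   rect [-74.4  34.6] [60.  17.5] 65.1
wrist table 2422 s [-107.8 -107.7  -68.8  -68.7] t [-46.8 -45.4  42.1  43.2]
top lid 508 s [-86.8 -84.7  85.7  89.6] t [-27.7 -26.7  32.9  43.6]
   rect [11.3  7.8] [ 73.  185.8] 71.2
top table 741 s [-103.  -101.9  105.7  106.8] t [-54.9 -54.   57.   57.5]
top knob px 11 [-4.3  3.3] 0.0733
side lid 414 s [-91.1 -90.4  83.   84.5] t [-27.5 -26.9  35.6  36.8]
   rect [-1.1  5.7] [ 64.6 176.2] 65.1
side table 505 s [-110.5 -110.2  104.1  105. ] t [-56.5 -55.7  61.3  62. ]
side knob px 10 [-2.3  3.4] 0.0713
```

Lid unmoved. Re-enter, lower this time.

Call:
jog_arm([
  [-0.03,0,0.01,0,0,0,0.7],
  [-0.07,0.001,0.03,0,0,0,0.7],
  [-0.1,0.001,0.045,0,0,0,0.7],
  [-0.1095,0.001,0.055,0,0,0,0.7],
  [-0.1095,0.001,0.055,0,0,0,0.7],
])

```text
clock: 18.5
position: [0.5036, -0.2913, 0.1106]
ee_rot: [0.216, 0.976, 0.002, -0.003]
ft_force: [-1.5, 0.4, 0.1]
grip_width: 0.852
grasp_force: 0.0
```

```bash
python3 -c "
from press import *
plan([(.5197,-.2998,.0765,155)])"
```

```text
at [ 0.5036 -0.2913  0.1106] yaw 155.06 tilt [-0.0042  0.0045] t 18.5 w 0.852 F [-1.5  0.4  0.1] g 0.0
   [-0.0183, -0.001, 0.034] [0.002, -0.006, 0.001] (0.5197, -0.2998, 0.0765, 155)
```

Call:
jog_arm([
  [-0.009,0,0.012,0,0,0,0.7],
  [-0.018,-0.001,0.022,0,0,0,0.7],
  [-0.018,-0.001,0.03,0,0,0,0.7],
  [-0.018,-0.001,0.03,0,0,0,0.7],
  [-0.018,-0.001,0.03,0,0,0,0.7],
])

```text
clock: 18.92
position: [0.5187, -0.3, 0.0847]
ee_rot: [0.216, 0.976, 0.0, -0.001]
ft_force: [-0.4, 0.5, 0.7]
grip_width: 0.848
grasp_force: 0.0
```

Call:
jog_arm([
  [0,0,0,0,0,0,0.7],
  [0,0,0,0,0,0,0.7],
  [0,0,0,0,0,0,0.7],
])

```text
clock: 19.17
position: [0.5197, -0.3007, 0.0858]
ee_rot: [0.216, 0.976, -0.0, 0.0]
ft_force: [0.3, -0.2, -0.3]
grip_width: 0.846
grasp_force: 0.0
```

Call:
jog_arm([
  [0,0,0.005,0,0,0,0.7],
  [0,0,0.0095,0,0,0,0.7],
  [0,0,0.0095,0,0,0,0.7],
  [0,0,0.0095,0,0,0,0.7],
])

```text
clock: 19.5
position: [0.5194, -0.3005, 0.075]
ee_rot: [0.216, 0.976, 0.0, -0.0]
ft_force: [-0.4, 0.3, 0.2]
grip_width: 0.85
grasp_force: 0.0
```

Call:
jog_arm([
  [0,0,0,0,0,0,0.3],
  [0,0,0,0,0,0,0.1],
  [0,0,0,0,0,0,-0.2],
  [0,0,0,0,0,0,-0.2],
  [0,0,0,0,0,0,-0.2],
])

```text
clock: 19.92
position: [0.5201, -0.3007, 0.0762]
ee_rot: [0.216, 0.976, -0.0, 0.0]
ft_force: [-1.6, 1.3, 4.8]
grip_width: 0.671
grasp_force: 80.4
```

Call:
jog_arm([
  [0,0,-0.003,0,0,0,-0.2],
  [0.01,0,-0.007,0,0,0,-0.2],
  [0.035,0,-0.008,0,0,0,-0.2],
  [0.06,0,-0.008,0,0,0,-0.2],
  [0.09,0,-0.008,0,0,0,-0.2],
])

```text
clock: 20.33
position: [0.4371, -0.262, 0.0834]
ee_rot: [0.216, 0.976, 0.0, 0.0]
ft_force: [-0.5, 0.4, 0.1]
grip_width: 0.673
grasp_force: 80.0
```

Call:
jog_arm([
  [0.02,0,-0.01,0,0,0,-0.2],
  [0.037,0,-0.03,0,0,0,-0.2],
  [0.037,0,-0.06,0,0,0,-0.2],
  [0.037,0,-0.085,0,0,0,-0.2],
  [0.037,0,-0.095,0,0,0,-0.2],
])

```text
clock: 20.75
position: [0.405, -0.2473, 0.1818]
ee_rot: [0.216, 0.976, -0.001, 0.002]
ft_force: [1.0, -0.6, -1.4]
grip_width: 0.669
grasp_force: 80.3
```

Call:
jog_arm([
  [0.01,0.028,0,0,0,0.07,-0.2],
  [0.0195,0.056,0,0,0,0.14,-0.2],
  [0.029,0.084,0,0,0,0.21,-0.2],
  [0.039,0.112,0,0,0,0.28,-0.2],
  [0.0487,0.14,0,0,0,0.349,-0.2],
])

```text
clock: 21.17
position: [0.4187, -0.0981, 0.1778]
ee_rot: [0.384, 0.923, -0.0, -0.0]
ft_force: [0.8, -0.2, -0.1]
grip_width: 0.673
grasp_force: 80.3
```

Call:
jog_arm([
  [0.014,0.018,0,0,0,0.044,-0.2],
  [0.028,0.037,0,0,0,0.088,-0.2],
  [0.043,0.055,0,0,0,0.131,-0.2],
  [0.057,0.074,0,0,0,0.175,-0.2],
  [0.071,0.092,0,0,0,0.218,-0.2],
])

```text
clock: 21.58
position: [0.4337, 0.0169, 0.1779]
ee_rot: [0.482, 0.876, -0.0, -0.0]
ft_force: [-0.1, -0.5, -2.1]
grip_width: 0.669
grasp_force: 80.3
```

Call:
jog_arm([
  [0.018,0.015,0,0,0,0.044,-0.2],
  [0.036,0.03,0,0,0,0.088,-0.2],
  [0.053,0.044,0,0,0,0.131,-0.2],
  [0.071,0.059,0,0,0,0.175,-0.2],
  [0.089,0.074,0,0,0,0.218,-0.2],
])

```text
clock: 22.0
position: [0.4482, 0.1313, 0.1778]
ee_rot: [0.574, 0.819, -0.0, -0.0]
ft_force: [-0.4, -0.0, -1.2]
grip_width: 0.675
grasp_force: 80.3
```

```bash
cat > board.py <<'E'
from meas import *
def board(n='top',c=None,zmax=.016):
    c=c or cam(n);P,hsv,wood=masks(c);x,y,z=P[...,0],P[...,1],P[...,2]
    m=wood&(z>.006)&(z<.03)&(y>.16)&(x>.3)&(y<.6)
    k,l,s,ce=cv2.connectedComponentsWithStats(m.astype(np.uint8));out=[]
    i=1+np.argmax(s[1:,4]);v,u=np.nonzero(l==i);Q=plane(c,np.c_[u,v],.012)[:,:2]
    r=cv2.minAreaRect((Q*1000).astype(np.float32));print(n,'board',s[i,4],np.round(r[0],1),np.round(r[1],1),round(r[2],1));return c,P,wood
E
python3 -c "
from board import *
board('top');board('side')
plan([(.56,.36,.15,86.6),(.6365,.4403,.08,86.6)])"
```

```text
top board 5402 [538.9 374. ] [208.9 300.8] 86.7
side board 7468 [535.6 374.8] [211.7 302.6] 86.8
at [0.448  0.1342 0.1781] yaw 110.24 tilt [-0.0004  0.0018] t 22.1 w 0.67 F [-0.6  0.1 -1.7] g 80.3
   [0.087, 0.092, 0.014] [-0.0, -0.001, 0.206] 
   [0.103, 0.072, 0.014] [-0.0, -0.001, 0.207] (0.56, 0.36, 0.15, 86.6)
   [0.0845, 0.0713, 0.0704] [-0.0, 0.0, -0.0] (0.6365, 0.4403, 0.08, 86.6)
```

Call:
jog_arm([
  [0.018,0.018,0.003,0,0,0.041,-0.2],
  [0.035,0.037,0.006,0,0,0.082,-0.2],
  [0.052,0.055,0.009,0,0,0.124,-0.2],
  [0.07,0.074,0.012,0,0,0.165,-0.2],
  [0.087,0.092,0.014,0,0,0.206,-0.2],
])

```text
clock: 22.52
position: [0.5055, 0.244, 0.1632]
ee_rot: [0.655, 0.755, -0.001, -0.0]
ft_force: [-0.0, -0.7, -1.3]
grip_width: 0.668
grasp_force: 80.4
```

Call:
jog_arm([
  [0.021,0.014,0.003,0,0,0.041,-0.2],
  [0.041,0.029,0.006,0,0,0.083,-0.2],
  [0.062,0.043,0.009,0,0,0.124,-0.2],
  [0.082,0.058,0.012,0,0,0.166,-0.2],
  [0.103,0.072,0.014,0,0,0.207,-0.2],
])

```text
clock: 22.93
position: [0.5623, 0.3559, 0.149]
ee_rot: [0.73, 0.684, -0.001, 0.0]
ft_force: [0.8, -0.1, -1.2]
grip_width: 0.672
grasp_force: 80.4
```

Call:
jog_arm([
  [0.02,0.017,0.017,0,0,0,-0.2],
  [0.045,0.037,0.037,0,0,0,-0.2],
  [0.068,0.057,0.057,0,0,0,-0.2],
  [0.0845,0.0713,0.0704,0,0,0,-0.2],
  [0.0845,0.0713,0.0704,0,0,0,-0.2],
])

```text
clock: 23.35
position: [0.6377, 0.4368, 0.0736]
ee_rot: [0.728, 0.685, -0.003, -0.001]
ft_force: [0.2, 0.5, -1.7]
grip_width: 0.672
grasp_force: 80.5
```

```bash
python3 -c "
from board import *
board('top');board('side')
for n in ['top','side']:
    c=cam(n,n+'13.png');P,hsv,wood=masks(c)
    comp(n,c,'lid',wood&(P[...,2]>.038)&(P[...,2]<.09)&(P[...,1]>.2),.058,100,P)
plan([(.6365,.4403,.046,86.6)])"
```

```text
top board 1935 [476.4 378.7] [205.9 175. ] 86.3
side board 5915 [536.1 374.6] [211.8 302.6] 86.4
top lid [149. 141.] 331 z 0.0632 c [636.6 332. ] [98.7 58.4] 86.2
side lid [144. 280.] 238 z 0.0657 c [645.7 337.1] [118.6  43.5] 85.8
at [0.6384 0.4352 0.0807] yaw 86.39 tilt [ 0.0004 -0.0001] t 23.55 w 0.673 F [-0.8  0.7 -0.8] g 80.5
   [0.005, -0.0022, 0.0347] [0.0, 0.0, -0.004] (0.6365, 0.4403, 0.046, 86.6)
```

View pics/side13.png

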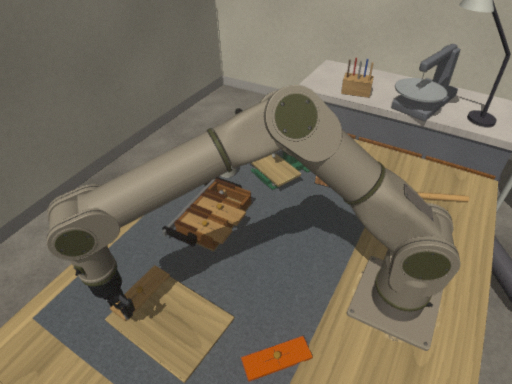

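Call:
jog_arm([
  [0.005,-0.002,0.012,0,0,0,-0.2],
  [0.005,-0.002,0.024,0,0,0,-0.2],
  [0.005,-0.002,0.032,0,0,0,-0.2],
  [0.005,-0.002,0.0345,0,0,0,-0.2],
  [0.005,-0.002,0.0345,0,0,0,-0.2],
])

```text
clock: 23.97
position: [0.6362, 0.4403, 0.044]
ee_rot: [0.729, 0.685, -0.001, 0.0]
ft_force: [-1.0, 0.2, -1.2]
grip_width: 0.673
grasp_force: 80.5
```

Call:
jog_arm([
  [0,0,0.001,0,0,0,-0.2],
  [0,0,0.0025,0,0,0,-0.2],
  [0,0,0.004,0,0,0,-0.2],
  [0,0,0.0045,0,0,0,-0.2],
])

```text
clock: 24.3
position: [0.6368, 0.441, 0.0412]
ee_rot: [0.729, 0.684, 0.0, 0.0]
ft_force: [-0.2, -0.2, -1.9]
grip_width: 0.672
grasp_force: 80.5
```

Call:
jog_arm([
  [0,0,0,0,0,0,0.6],
  [0,0,0,0,0,0,0.6],
  [0,0,0,0,0,0,0.6],
  [0,0,0,0,0,0,0.6],
])

```text
clock: 24.63
position: [0.6368, 0.4411, 0.0414]
ee_rot: [0.729, 0.684, 0.0, 0.0]
ft_force: [-0.3, -0.6, 0.2]
grip_width: 0.802
grasp_force: 0.0
```

Call:
jog_arm([
  [0,0,-0.02,0,0,0,0.6],
  [0,0,-0.06,0,0,0,0.6],
  [0,0,-0.1,0,0,0,0.6],
  [0,0,-0.14,0,0,0,0.6],
  [0,0,-0.17,0,0,0,0.6],
])

```text
clock: 25.05
position: [0.6369, 0.4414, 0.2154]
ee_rot: [0.729, 0.684, 0.002, -0.0]
ft_force: [1.8, 0.8, 0.3]
grip_width: 0.802
grasp_force: 0.0
```

```bash
python3 -c "
from h import *
plan([(.5,.25,.25,120),(.50,.03,.22,150),(.5505,-.0165,.16,181.4)])"
```

```text
at [0.6369 0.4414 0.2154] yaw 86.38 tilt [0.0024 0.0023] t 25.05 w 0.802 F [1.8 0.8 0.3] g 0.0
   [-0.1, -0.062, -0.018] [0.001, -0.001, -0.293] 
   [-0.077, -0.089, -0.017] [0.002, -0.001, -0.294] (0.5, 0.25, 0.25, 120)
   [-0.095, -0.055, 0.015] [-0.0, 0.0, -0.262] 
   [-0.078, -0.078, 0.015] [-0.0, 0.0, -0.261] (0.5, 0.03, 0.22, 150)
   [-0.0675, -0.0148, 0.06] [-0.0, 0.0, -0.548] (0.5505, -0.0165, 0.16, 181.4)
```

Call:
jog_arm([
  [-0.1,-0.062,-0.018,0,0,-0.293,0.6],
  [-0.1,-0.062,-0.018,0,0,-0.293,0.6],
  [-0.1,-0.062,-0.018,0,0,-0.293,0.6],
  [-0.1,-0.062,-0.018,0,0,-0.293,0.6],
])

```text
clock: 25.38
position: [0.5667, 0.3398, 0.2298]
ee_rot: [0.621, 0.784, -0.002, 0.002]
ft_force: [0.5, 0.5, -1.2]
grip_width: 0.8
grasp_force: 0.0
```

Call:
jog_arm([
  [-0.077,-0.089,-0.017,0,0,-0.294,0.6],
  [-0.077,-0.089,-0.017,0,0,-0.294,0.6],
  [-0.077,-0.089,-0.017,0,0,-0.294,0.6],
  [-0.077,-0.089,-0.017,0,0,-0.294,0.6],
])

```text
clock: 25.72
position: [0.4982, 0.2441, 0.2465]
ee_rot: [0.501, 0.866, -0.002, 0.002]
ft_force: [1.2, -0.3, -0.6]
grip_width: 0.8
grasp_force: 0.0
```

Call:
jog_arm([
  [-0.095,-0.055,0.015,0,0,-0.262,0.6],
  [-0.095,-0.055,0.015,0,0,-0.262,0.6],
  [-0.095,-0.055,0.015,0,0,-0.262,0.6],
  [-0.095,-0.055,0.015,0,0,-0.262,0.6],
])

```text
clock: 26.05
position: [0.5004, 0.1317, 0.2299]
ee_rot: [0.386, 0.923, -0.002, 0.0]
ft_force: [0.9, -0.9, 0.5]
grip_width: 0.8
grasp_force: 0.0
```

Call:
jog_arm([
  [-0.078,-0.078,0.015,0,0,-0.261,0.6],
  [-0.078,-0.078,0.015,0,0,-0.261,0.6],
  [-0.078,-0.078,0.015,0,0,-0.261,0.6],
  [-0.078,-0.078,0.015,0,0,-0.261,0.6],
])

```text
clock: 26.38
position: [0.4995, 0.0215, 0.215]
ee_rot: [0.262, 0.965, -0.002, -0.0]
ft_force: [0.3, -1.1, -0.4]
grip_width: 0.794
grasp_force: 0.0
```

Call:
jog_arm([
  [-0.0675,-0.0148,0.06,0,0,-0.548,0.7],
  [-0.0675,-0.0148,0.06,0,0,-0.548,0.7],
  [-0.0675,-0.0148,0.06,0,0,-0.548,0.7],
  [-0.0675,-0.0148,0.06,0,0,-0.548,0.7],
  [-0.0675,-0.0148,0.06,0,0,-0.548,0.7],
])

```text
clock: 26.8
position: [0.5508, -0.0167, 0.1553]
ee_rot: [-0.015, 1.0, 0.001, -0.001]
ft_force: [1.0, 0.1, 0.2]
grip_width: 0.848
grasp_force: 0.0
```

Call:
jog_arm([
  [0,0,0,0,0,0,0.7],
  [0,0,0,0,0,0,0.7],
  [0,0,0,0,0,0,0.7],
])

```text
clock: 27.05
position: [0.5506, -0.0165, 0.1564]
ee_rot: [-0.011, 1.0, -0.0, 0.0]
ft_force: [-0.0, -0.2, -0.2]
grip_width: 0.848
grasp_force: 0.0
```

Run:
```python
from board import *
c=cam('top','top14.png');board('top',c);P,hsv,wood=masks(c)
c2=cam('side','side14.png');board('side',c2)
for n,cc in (('top',c),('side',c2)):
    P,hsv,wood=masks(cc);comp(n,cc,'lid on board',wood&(P[...,2]>.0195)&(P[...,2]<.04)&(P[...,1]>.2),.024,100,P)
c=cam('wrist','w14.png');P,hsv,wood=masks(c);x,y,z=P[...,0],P[...,1],P[...,2]
comp('w',c,'lids',wood&(z>.058)&(z<.0665)&(hsv[...,2]>140),.062,1500,P)
plan([(.551,-.0163,.0765,181.4)])
```

```text
top board 5502 [539.1 374.5] [209.8 300.7] 86.6
side board 7456 [535.5 375.3] [211.3 303.5] 86.9
top lid on board [135. 146.] 926 z 0.0251 c [634.  373.3] [174.6  69.3] 88.9
side lid on board [142. 302.] 1155 z 0.0255 c [630.9 372.9] [171.9  64.4] 87.1
w lids [253. 250.] 10086 z 0.0617 c [597.9 -15.1] [121.1  60.5] 1.4
w lids [370. 228.] 6698 z 0.0617 c [593.  69.] [115.2  67.9] 1.5
at [ 0.5505 -0.0167  0.1564] yaw -178.68 tilt [ 0.0005 -0.0006] t 27.2 w 0.849 F [ 0.1 -0.7  0.2] g 0.0
   [-0.0004, 0.0004, 0.0799] [-0.001, 0.0, -0.001] (0.551, -0.0163, 0.0765, 181.4)
```

Call:
jog_arm([
  [0,0,0.025,0,0,0,0.7],
  [0,0,0.05,0,0,0,0.7],
  [0,0,0.07,0,0,0,0.7],
  [0,0,0.08,0,0,0,0.7],
  [0,0,0.08,0,0,0,0.7],
])

```text
clock: 27.62
position: [0.5493, -0.0168, 0.0744]
ee_rot: [-0.012, 1.0, 0.0, -0.001]
ft_force: [-0.9, 0.4, 0.8]
grip_width: 0.851
grasp_force: 0.0
```

Call:
jog_arm([
  [0,0,0,0,0,0,0.7],
  [0,0,0,0,0,0,0.3],
  [0,0,0,0,0,0,0],
  [0,0,0,0,0,0,-0.2],
  [0,0,0,0,0,0,-0.2],
])

```text
clock: 28.03
position: [0.5513, -0.0166, 0.0781]
ee_rot: [-0.012, 1.0, -0.0, 0.001]
ft_force: [-2.6, 0.7, 8.4]
grip_width: 0.665
grasp_force: 77.8
```

Call:
jog_arm([
  [0.003,0,0,0,0,0,-0.2],
  [0.007,0,0,0,0,0,-0.2],
  [0.012,0,0,0,0,0,-0.2],
  [0.018,0,0,0,0,0,-0.2],
  [0.024,0,0,0,0,0,-0.2],
])

```text
clock: 28.45
position: [0.5287, -0.0173, 0.0779]
ee_rot: [-0.012, 1.0, 0.0, 0.003]
ft_force: [8.7, 0.0, 0.5]
grip_width: 0.663
grasp_force: 79.5
```

Call:
jog_arm([
  [0.015,0,0,0,0,0,-0.2],
  [0.032,0,0,0,0,0,-0.2],
  [0.049,0,0,0,0,0,-0.2],
  [0.066,0,0,0,0,0,-0.2],
  [0.076,0,0,0,0,0,-0.2],
])

```text
clock: 28.87
position: [0.449, -0.0193, 0.0763]
ee_rot: [-0.012, 1.0, -0.001, -0.0]
ft_force: [0.6, -0.8, 0.6]
grip_width: 0.663
grasp_force: 80.0
```

```bash
cat > held.py <<'E'
from meas import *
def held():
    "front-end distance and side offset of the held lid from the TCP, in the tool frame (m)"
    c=cam('wrist');o=get_obs();p=np.array(o['position']);R=Ro.from_quat(o['ee_rot']).as_matrix()
    P,hsv,wood=masks(c);L=(P-p)@R
    m=wood&(np.abs(L[...,1])<.045)&(L[...,0]<.06)&(L[...,0]>-.06)&(L[...,2]>.005)&(L[...,2]<.03)
    zt=np.nanmedian(L[m][:,2]);v,u=np.nonzero(m);Q=(plane(c,np.c_[u,v],p[2]-zt)-p)@R
    print('held: top z-off',zt.round(4),'front',np.percentile(Q[:,0],99.5).round(4),'side',((np.percentile(Q[:,1],1)+np.percentile(Q[:,1],99))/2).round(4),'n',len(Q))
E
python3 - <<'E'
from held import *
held()
plan([(.451,-.017,.17,181.4),(.402,-.245,.17,155),(.402,-.245,.087,155)])
E
```

```text
held: top z-off 0.0165 front 0.0165 side -0.0001 n 13140
at [ 0.4478 -0.0195  0.076 ] yaw -178.6 tilt [-0.0015 -0.002 ] t 28.92 w 0.665 F [-0.6  0.6 -0.1] g 80.0
   [-0.0031, 0.0022, -0.094] [-0.002, -0.002, -0.0] (0.451, -0.017, 0.17, 181.4)
   [0.027, -0.113, -0.0] [0.0, 0.0, 0.23] 
   [0.001, -0.117, -0.0] [0.0, 0.0, 0.231] (0.402, -0.245, 0.17, 155)
   [-0.0001, -0.0, 0.083] [0.0, 0.0, -0.0] (0.402, -0.245, 0.087, 155)
```

Call:
jog_arm([
  [0,0,-0.02,0,0,0,-0.2],
  [0,0,-0.045,0,0,0,-0.2],
  [0,0,-0.07,0,0,0,-0.2],
  [0,0,-0.09,0,0,0,-0.2],
  [-0.002,0.002,-0.094,0,0,0,-0.2],
])

```text
clock: 29.33
position: [0.4538, -0.0173, 0.1731]
ee_rot: [-0.012, 1.0, -0.001, 0.002]
ft_force: [0.5, 0.8, -0.8]
grip_width: 0.666
grasp_force: 80.0
```

Call:
jog_arm([
  [0.005,-0.023,0,0,0,0.046,-0.2],
  [0.011,-0.045,0,0,0,0.092,-0.2],
  [0.016,-0.068,0,0,0,0.138,-0.2],
  [0.022,-0.09,0,0,0,0.184,-0.2],
  [0.027,-0.113,0,0,0,0.23,-0.2],
])

```text
clock: 29.75
position: [0.4275, -0.1317, 0.1697]
ee_rot: [0.104, 0.995, -0.0, -0.0]
ft_force: [0.3, 0.1, -1.6]
grip_width: 0.666
grasp_force: 80.1
```

Call:
jog_arm([
  [0,-0.023,0,0,0,0.046,-0.2],
  [0,-0.047,0,0,0,0.092,-0.2],
  [0,-0.07,0,0,0,0.138,-0.2],
  [0.001,-0.094,0,0,0,0.184,-0.2],
  [0.001,-0.117,0,0,0,0.231,-0.2],
])

```text
clock: 30.17
position: [0.4025, -0.2469, 0.1698]
ee_rot: [0.218, 0.976, -0.0, -0.0]
ft_force: [1.1, -0.3, -0.8]
grip_width: 0.669
grasp_force: 80.1
```

Call:
jog_arm([
  [0,0,0.02,0,0,0,-0.2],
  [0,0,0.045,0,0,0,-0.2],
  [0,0,0.065,0,0,0,-0.2],
  [0,0,0.08,0,0,0,-0.2],
  [0,0,0.083,0,0,0,-0.2],
])

```text
clock: 30.58
position: [0.4018, -0.2447, 0.0844]
ee_rot: [0.217, 0.976, 0.001, -0.002]
ft_force: [-0.5, 0.7, -1.6]
grip_width: 0.666
grasp_force: 80.1
```

Call:
jog_arm([
  [0,0,0,0,0,0,-0.2],
  [0,0,0,0,0,0,-0.2],
])

```text
clock: 30.75
position: [0.4037, -0.2453, 0.0876]
ee_rot: [0.217, 0.976, 0.0, 0.0]
ft_force: [0.6, -0.5, -1.1]
grip_width: 0.672
grasp_force: 80.2
```

Run:
```python
from held import *
held()
plan([(.5188,-.3012,.085,155)])
```

```text
held: top z-off 0.0176 front 0.0176 side -0.0003 n 13144
at [ 0.4039 -0.2455  0.088 ] yaw 154.96 tilt [ 0.001  -0.0007] t 30.8 w 0.659 F [ 0.6  0.2 -1.7] g 80.2
   [-0.1277, -0.0018, 0.0032] [-0.0, 0.001, -0.001] (0.5188, -0.3012, 0.085, 155)
```

Call:
jog_arm([
  [-0.015,0,0,0,0,0,-0.2],
  [-0.035,0,0,0,0,0,-0.2],
  [-0.055,-0.001,0,0,0,0,-0.2],
  [-0.075,-0.001,0.001,0,0,0,-0.2],
  [-0.095,-0.0015,0.002,0,0,0,-0.2],
])

```text
clock: 31.22
position: [0.49, -0.2878, 0.0863]
ee_rot: [0.217, 0.976, -0.001, 0.001]
ft_force: [1.0, -1.0, -1.9]
grip_width: 0.669
grasp_force: 80.2
```

Call:
jog_arm([
  [-0.015,0,0,0,0,0,-0.2],
  [-0.026,0,0,0,0,0,-0.2],
  [-0.0327,0,0.001,0,0,0,-0.2],
  [-0.0327,0,0.001,0,0,0,-0.2],
  [-0.0327,0,0.001,0,0,0,-0.2],
])

```text
clock: 31.63
position: [0.5183, -0.3005, 0.0845]
ee_rot: [0.217, 0.976, -0.0, 0.0]
ft_force: [-1.7, 0.2, -1.2]
grip_width: 0.664
grasp_force: 80.2
```

Call:
jog_arm([
  [0,0,0,0,0,0,-0.2],
  [0,0,0,0,0,0,-0.2],
])

```text
clock: 31.8
position: [0.5178, -0.3005, 0.0844]
ee_rot: [0.217, 0.976, -0.0, -0.0]
ft_force: [-0.3, 0.4, -1.9]
grip_width: 0.664
grasp_force: 80.2
```

Run:
```python
from held import *
plan([(.5188,-.3012,.0795,155)])
```

```text
at [ 0.5178 -0.3005  0.0844] yaw 154.96 tilt [-0.0002 -0.0005] t 31.8 w 0.664 F [-0.3  0.4 -1.9] g 80.2
   [-0.0012, -0.0002, 0.0049] [-0.001, -0.0, -0.001] (0.5188, -0.3012, 0.0795, 155)
```

Call:
jog_arm([
  [-0.001,0,0.002,0,0,0,-0.2],
  [-0.001,0,0.004,0,0,0,-0.2],
  [-0.001,0,0.005,0,0,0,-0.2],
  [-0.001,0,0.0055,0,0,0,-0.2],
])

```text
clock: 32.13
position: [0.519, -0.301, 0.0785]
ee_rot: [0.217, 0.976, -0.0, -0.0]
ft_force: [-3.0, -0.3, 3.5]
grip_width: 0.664
grasp_force: 80.9
```

Call:
jog_arm([
  [0,0,0,0,0,0,0.6],
  [0,0,0,0,0,0,0.6],
  [0,0,0,0,0,0,0.6],
  [0,0,0,0,0,0,0.6],
])

```text
clock: 32.47
position: [0.5194, -0.3009, 0.0787]
ee_rot: [0.217, 0.976, -0.0, 0.0]
ft_force: [0.4, 0.1, 0.2]
grip_width: 0.795
grasp_force: 0.0
```

Call:
jog_arm([
  [0,0,-0.02,0,0,0,0.6],
  [0.02,0,-0.05,0,0,0,0.6],
  [0.06,0,-0.08,0,0,0,0.6],
  [0.1,0,-0.1,0,0,0,0.6],
  [0.12,0,-0.12,0,0,0,0.6],
])

```text
clock: 32.88
position: [0.4087, -0.2488, 0.198]
ee_rot: [0.217, 0.976, 0.0, -0.001]
ft_force: [-1.9, -0.7, 2.6]
grip_width: 0.798
grasp_force: 0.0
```

Call:
jog_arm([
  [-0.0423,0.0513,-0.157,0,0,0.524,0.18],
  [-0.0423,0.0513,-0.157,0,0,0.524,0.18],
  [-0.0423,0.0513,-0.157,0,0,0.524,0.18],
  [-0.0423,0.0513,-0.157,0,0,0.524,0.18],
  [-0.0423,0.0513,-0.157,0,0,0.524,0.18],
])

```text
clock: 33.3
position: [0.4741, -0.2198, 0.3624]
ee_rot: [0.465, 0.885, 0.0, 0.005]
ft_force: [1.9, 0.3, 0.1]
grip_width: 0.594
grasp_force: 0.0
```

Call:
jog_arm([
  [-0.0583,0.1179,-0.05,0,0,0.524,0.18],
  [-0.0583,0.1179,-0.05,0,0,0.524,0.18],
  [-0.0583,0.1179,-0.05,0,0,0.524,0.18],
  [-0.0583,0.1179,-0.05,0,0,0.524,0.18],
  [-0.0583,0.1179,-0.05,0,0,0.524,0.18],
])

```text
clock: 33.72
position: [0.6044, -0.1987, 0.4053]
ee_rot: [0.677, 0.736, 0.002, -0.001]
ft_force: [-0.6, -0.2, -0.3]
grip_width: 0.593
grasp_force: 0.0
```

Call:
jog_arm([
  [-0.0606,0.0791,0,0,0,0.522,0.18],
  [-0.0606,0.0791,0,0,0,0.522,0.18],
  [-0.0606,0.0791,0,0,0,0.522,0.18],
  [-0.0606,0.0791,0,0,0,0.522,0.18],
  [-0.0606,0.0791,0,0,0,0.522,0.18],
])

```text
clock: 34.13
position: [0.6856, -0.2551, 0.4041]
ee_rot: [0.845, 0.535, -0.0, -0.001]
ft_force: [0.2, 0.4, 0.8]
grip_width: 0.589
grasp_force: 0.0
```

Call:
jog_arm([
  [0,0,0,0,0,0,0.18],
  [0,0,0,0,0,0,0.18],
])

```text
clock: 34.3
position: [0.6843, -0.2551, 0.4063]
ee_rot: [0.842, 0.539, 0.0, 0.0]
ft_force: [-0.5, -0.4, -0.5]
grip_width: 0.588
grasp_force: 0.0
```

Run:
```python
from press import *
plan([(.684,-.2555,.305,65.1)])
for n in ['wrist','top','side']: lid_table(n,'15')
```

```text
at [ 0.6843 -0.2551  0.4063] yaw 65.26 tilt [ 0.0007 -0.0005] t 34.3 w 0.588 F [-0.5 -0.4 -0.5] g 0.0
   [-0.0005, -0.0001, 0.1013] [0.001, 0.0, 0.003] (0.684, -0.2555, 0.305, 65.1)
wrist lid 2635 s [-84.7 -83.9  85.   85.6] t [-30.9 -30.5  29.   29.2]
   rect [ 0.  -0.9] [ 59.8 170.8] 65.2
wrist table 3055 s [-103.  -102.4  104.7  105.3] t [-57.9 -57.7  55.4  55.8]
wrist knob px 78 [1.6 2. ] 0.0781
top lid 19 s [-85.3 -85.2  -5.4   2.8] t [24.  24.2 45.6 47.7]
   rect [-19.8  49.9] [ 6.7 93.6] 77.1
top table 276 s [-103.4 -103.1   24.8   31.2] t [18.2 19.4 57.2 57.7]
side lid 418 s [-90.3 -88.9  84.6  85.5] t [-28.7 -28.4  34.4  35.5]
   rect [-0.7  4.1] [ 64.6 177.4] 65.6
side table 499 s [-110.4 -109.9  104.1  105. ] t [-56.9 -55.9  61.2  61.9]
side knob px 15 [-2.8  4.2] 0.0782
```

Call:
jog_arm([
  [0,0,0.03,0,0,0,0.18],
  [0,0,0.06,0,0,0,0.18],
  [0,0,0.085,0,0,0,0.18],
  [0,0,0.101,0,0,0,0.18],
  [0,0,0.101,0,0,0,0.18],
])

```text
clock: 34.87
position: [0.683, -0.2558, 0.3008]
ee_rot: [0.843, 0.538, -0.002, -0.002]
ft_force: [0.3, -0.5, 0.1]
grip_width: 0.588
grasp_force: 0.0
```

Call:
jog_arm([
  [0,0,0,0,0,0,-0.2],
  [0,0,0,0,0,0,-0.8],
  [0,0,0,0,0,0,-0.8],
  [0,0,0,0,0,0,-0.8],
  [0,0,0,0,0,0,-0.8],
], grip_force=80)

```text
clock: 35.28
position: [0.6841, -0.255, 0.3067]
ee_rot: [0.843, 0.538, -0.0, 0.0]
ft_force: [-7.2, 2.0, 1.1]
grip_width: 0.29
grasp_force: 78.3
```

Call:
jog_arm([
  [0.0103,0,0.0135,0,0,0,-0.8],
  [0.0192,0,0.028,0,0,0,-0.8],
  [0.0266,0,0.0433,0,0,0,-0.8],
  [0.0324,0,0.0593,0,0,0,-0.8],
  [0.0366,0,0.0757,0,0,0,-0.8],
])

```text
clock: 35.7
position: [0.7036, -0.2125, 0.2334]
ee_rot: [0.841, 0.541, 0.006, -0.002]
ft_force: [7.4, 24.9, 11.4]
grip_width: 0.263
grasp_force: 78.5
```

Call:
jog_arm([
  [0.0025,0,0.0168,0,0,0,-0.8],
  [0.0032,0,0.0253,0,0,0,-0.8],
  [0.0034,0,0.0338,0,0,0,-0.8],
  [0.0032,0,0.0423,0,0,0,-0.8],
  [0.0025,0,0.0508,0,0,0,-0.8],
])

```text
clock: 36.12
position: [0.709, -0.1995, 0.1835]
ee_rot: [0.838, 0.545, 0.013, -0.005]
ft_force: [25.9, 39.5, 6.4]
grip_width: 0.115
grasp_force: 23.2
```

Call:
jog_arm([
  [-0.001,0,0.0084,0,0,0,-0.8],
  [-0.0025,0,0.0168,0,0,0,-0.8],
  [-0.0044,0,0.0251,0,0,0,-0.8],
  [-0.0067,0,0.0332,0,0,0,-0.8],
  [-0.0094,0,0.0413,0,0,0,-0.8],
])

```text
clock: 36.53
position: [0.7065, -0.2041, 0.1413]
ee_rot: [0.837, 0.547, 0.015, -0.006]
ft_force: [29.0, 54.7, -5.3]
grip_width: 0.104
grasp_force: 32.7
```

Call:
jog_arm([
  [-0.0018,0,0.0048,0,0,0,-0.8],
  [-0.0038,0,0.0095,0,0,0,-0.8],
  [-0.005,0,0.013,0,0,0,-0.8],
  [-0.0055,0,0.015,0,0,0,-0.8],
  [-0.0055,0,0.015,0,0,0,-0.8],
])

```text
clock: 36.95
position: [0.7042, -0.2087, 0.1245]
ee_rot: [0.837, 0.547, 0.014, -0.007]
ft_force: [33.1, 53.3, -12.8]
grip_width: 0.102
grasp_force: 33.4
```

Run:
```python
from press import *
plan([])
a=cam('side');b=cam('wrist')
A=cv2.resize(a['color'][85:215,195:335,::-1],(420,390),interpolation=cv2.INTER_CUBIC)
B=cv2.resize(b['color'][150:384,130:380,::-1],(375,390-39),interpolation=cv2.INTER_CUBIC);B=np.vstack([B,np.zeros((39,375,3),np.uint8)])
cv2.imwrite('pics/c16.png',np.hstack([A,B]))
```

```text
at [ 0.7042 -0.2087  0.1245] yaw 66.31 tilt [0.0168 0.0269] t 36.95 w 0.102 F [ 33.1  53.3 -12.8] g 33.4
```

View pics/c16.png

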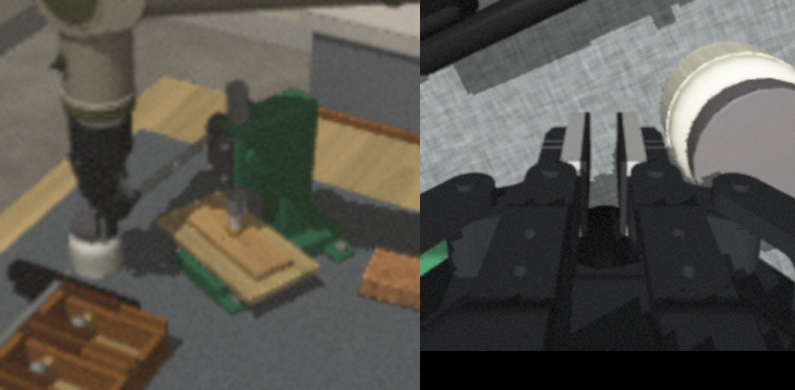

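Run:
```python
from press import *
b=cam('wrist');P=cloud(b)
for v in range(295,330,6): print(v,[P[v,u].round(3).tolist() for u in (240,247,254)])
a=cam('side');Q=cloud(a)
m=(np.hypot(Q[...,0]-.5848,Q[...,1]+.3321)<.03)&(Q[...,2]>.06)&(Q[...,2]<.12);hs=cv2.cvtColor(a['color'],cv2.COLOR_RGB2HSV)
w=m&(hs[...,1]<60)&(hs[...,2]>110);print('nose px',w.sum(),np.nanpercentile(Q[w][:,2],[2,10,50]) if w.any() else '')
k=m&(hs[...,1]>130)&(Q[...,2]>.064);print('knob',k.sum(),np.nanpercentile(Q[k][:,2],[50,90]) if k.any() else '')
plan([])
```

```text
295 [[0.697, -0.212, 0.136], [0.698, -0.216, 0.131], [0.701, -0.217, 0.133]]
301 [[0.696, -0.215, 0.135], [0.698, -0.216, 0.135], [0.7, -0.218, 0.134]]
307 [[0.695, -0.217, 0.136], [0.697, -0.218, 0.136], [0.7, -0.22, 0.136]]
313 [[0.694, -0.219, 0.138], [0.697, -0.219, 0.138], [0.7, -0.22, 0.139]]
319 [[0.693, -0.22, 0.139], [0.696, -0.22, 0.141], [0.699, -0.221, 0.141]]
325 [[0.693, -0.222, 0.14], [0.696, -0.222, 0.142], [0.698, -0.223, 0.142]]
nose px 8 [0.0774104  0.07752336 0.08499669]
knob 9 [0.06774154 0.07131967]
at [ 0.7043 -0.2086  0.1248] yaw 66.31 tilt [0.0169 0.0269] t 37.15 w 0.103 F [ 34.7  52.5 -12.8] g 33.4
```

Call:
jog_arm([
  [0,0,0,0,0,0,-0.5],
  [0,0,0,0,0,0,0],
  [0,0,0,0,0,0,0.2],
  [0,0,0,0,0,0,0.2],
])

```text
clock: 37.48
position: [0.696, -0.2335, 0.1241]
ee_rot: [0.843, 0.538, 0.001, 0.001]
ft_force: [-2.5, -0.4, 3.7]
grip_width: 0.6
grasp_force: 0.0
```

Run:
```python
from press import *
plan([])
b=cam('wrist');P=cloud(b)
for v in range(225,345,12): print(v,[P[v,u].round(3).tolist() for u in (235,250,265)])
a=cam('side');Q=cloud(a)
m=(np.hypot(Q[...,0]-.5848,Q[...,1]+.3321)<.03)&(Q[...,2]>.06)&(Q[...,2]<.12);hs=cv2.cvtColor(a['color'],cv2.COLOR_RGB2HSV)
w=m&(hs[...,1]<60)&(hs[...,2]>110);print('nose px',w.sum(),np.nanpercentile(Q[w][:,2],[2,10,50]) if w.any() else '')
k=m&(hs[...,1]>130)&(Q[...,2]>.064);print('knob',k.sum(),np.nanpercentile(Q[k][:,2],[50,90]) if k.any() else '')
```

```text
at [ 0.696  -0.2335  0.1241] yaw 65.04 tilt [ 0.0028 -0.0013] t 37.48 w 0.6 F [-2.5 -0.4  3.7] g 0.0
225 [[0.67, -0.256, 0.0], [0.681, -0.261, -0.0], [0.693, -0.267, -0.0]]
237 [[nan, nan, nan], [0.677, -0.271, 0.0], [0.688, -0.276, 0.0]]
249 [[0.701, -0.209, 0.158], [0.706, -0.21, 0.159], [0.709, -0.214, 0.154]]
261 [[0.701, -0.21, 0.164], [0.705, -0.211, 0.164], [0.709, -0.214, 0.163]]
273 [[0.701, -0.211, 0.168], [0.704, -0.213, 0.167], [0.708, -0.215, 0.166]]
285 [[0.7, -0.213, 0.17], [0.703, -0.216, 0.168], [0.707, -0.217, 0.168]]
297 [[0.699, -0.216, 0.171], [0.702, -0.217, 0.171], [0.706, -0.22, 0.17]]
309 [[0.698, -0.218, 0.173], [0.701, -0.22, 0.173], [0.705, -0.222, 0.172]]
321 [[0.696, -0.222, 0.172], [0.7, -0.223, 0.173], [0.703, -0.226, 0.171]]
333 [[0.695, -0.223, 0.175], [0.7, -0.223, 0.176], [0.702, -0.226, 0.174]]
nose px 8 [0.07827628 0.07865983 0.08513362]
knob 14 [0.07134204 0.07312709]
```

Call:
jog_arm([
  [0.001,0,-0.023,0,0,0,0.2],
  [0.002,0,-0.047,0,0,0,0.2],
  [-0.003,0,-0.07,0,0,0,0.2],
  [-0.011,0,-0.096,0,0,0,0.2],
  [-0.02,0,-0.115,0,0,0,0.2],
])

```text
clock: 38.0
position: [0.6862, -0.2527, 0.2395]
ee_rot: [0.844, 0.537, 0.0, 0.001]
ft_force: [0.1, -1.1, 1.4]
grip_width: 0.6
grasp_force: 0.0
```

Call:
jog_arm([
  [-0.009,0,-0.013,0,0,0,0.2],
  [-0.017,0,-0.03,0,0,0,0.2],
  [-0.017,0,-0.07,0,0,0,0.2],
  [-0.017,0,-0.11,0,0,0,0.2],
  [-0.017,0,-0.15,0,0,0,0.2],
])

```text
clock: 38.42
position: [0.6781, -0.2685, 0.3879]
ee_rot: [0.844, 0.537, -0.001, -0.0]
ft_force: [1.0, -0.4, 0.6]
grip_width: 0.599
grasp_force: 0.0
```

Call:
jog_arm([
  [0,0,-0.02,0,0,0,0.2],
  [0,0,-0.02,0,0,0,0.2],
  [0,0,-0.02,0,0,0,0.2],
])

```text
clock: 38.67
position: [0.6793, -0.2676, 0.4076]
ee_rot: [0.844, 0.537, 0.0, 0.001]
ft_force: [-0.2, -0.5, -1.1]
grip_width: 0.602
grasp_force: 0.0
```

```bash
cat >> press.py <<'E'
def check(tag):
    plan([])
    c=lid_table('wrist',tag);P=cloud(c);hsv=cv2.cvtColor(c['color'],cv2.COLOR_RGB2HSV)
    m=(np.hypot(P[...,0]-.5848,P[...,1]+.3321)<.03)&(P[...,2]>.065)&(P[...,2]<.1)&(hsv[...,1]>100)
    print('knob z',m.sum(),np.nanpercentile(P[m][:,2],[25,50,75]).round(4) if m.any() else '')
    m=(hsv[...,2]<70)&(P[...,2]>.27)&(P[...,2]<.325)&(np.hypot(P[...,0]-.684,P[...,1]+.255)<.04)
    k,l,s,ce=cv2.connectedComponentsWithStats(m.astype(np.uint8))
    if k>1:
        i=1+np.argmax(s[1:,4]);v,u=np.nonzero(l==i);cc=cv2.minEnclosingCircle(np.c_[u,v].astype(np.float32))
        print('ball px',cc,s[i,4],'centre',plane(c,[cc[0]],.2995).round(4),'top z',np.nanpercentile(P[l==i][:,2],97).round(4))
E
python3 - <<'E'
from press import *
check('17')
E
```

```text
at [ 0.6793 -0.2676  0.4076] yaw 64.96 tilt [ 0.0015 -0.0007] t 38.67 w 0.602 F [-0.2 -0.5 -1.1] g 0.0
wrist lid 2811 s [-84.7 -83.8  85.5  85.9] t [-31.9 -30.4  28.8  28.8]
   rect [-0.3 -1.7] [ 60.7 171.3] 64.9
wrist table 3188 s [-103.  -102.4  104.8  105.3] t [-57.8 -57.1  55.   55. ]
wrist knob px 76 [1. 1.] 0.0723
knob z 85 [0.0716 0.0724 0.073 ]
ball px ((250.0, 180.0), 18.43918800354004) 1004 centre [[ 0.6828 -0.2563  0.2995]] top z 0.3132
```

```bash
python3 -c "
from h import *
plan([(.6828,-.2565,.305,65.1)])"
```

```text
at [ 0.679  -0.2676  0.406 ] yaw 64.98 tilt [-0.0009 -0.0003] t 38.72 w 0.601 F [-0.4  0.4 -1.1] g 0.0
   [0.0117, -0.0012, 0.101] [-0.001, 0.001, -0.002] (0.6828, -0.2565, 0.305, 65.1)
```

Call:
jog_arm([
  [0.0117,-0.001,0.03,0,0,0,0.18],
  [0.0117,-0.001,0.06,0,0,0,0.18],
  [0.0117,-0.001,0.085,0,0,0,0.18],
  [0.0117,-0.001,0.101,0,0,0,0.18],
  [0.0117,-0.001,0.101,0,0,0,0.18],
])

```text
clock: 39.13
position: [0.6811, -0.2567, 0.2994]
ee_rot: [0.843, 0.537, -0.003, -0.003]
ft_force: [-0.8, -0.2, -0.6]
grip_width: 0.589
grasp_force: 0.0
```

Call:
jog_arm([
  [0,0,0,0,0,0,0.18],
  [0,0,0,0,0,0,-0.2],
  [0,0,0,0,0,0,-0.8],
  [0,0,0,0,0,0,-0.8],
  [0,0,0,0,0,0,-0.8],
], grip_force=60)

```text
clock: 39.55
position: [0.6836, -0.2558, 0.3072]
ee_rot: [0.843, 0.537, 0.001, 0.001]
ft_force: [0.1, 0.2, 3.1]
grip_width: 0.295
grasp_force: 58.7
```

Call:
jog_arm([
  [0.0103,0,0.0135,0,0,0,-0.8],
  [0.0192,0,0.028,0,0,0,-0.8],
  [0.0266,0,0.0433,0,0,0,-0.8],
  [0.0324,0,0.0593,0,0,0,-0.8],
  [0.0366,0,0.0757,0,0,0,-0.8],
])

```text
clock: 39.97
position: [0.6998, -0.2209, 0.2312]
ee_rot: [0.843, 0.538, 0.001, 0.001]
ft_force: [-0.2, 2.1, 6.8]
grip_width: 0.29
grasp_force: 62.0
```

```bash
python3 -c "
from h import *
plan([])
c=cam('wrist');P=cloud(c)
for v in range(200,345,12): print(v,[P[v,u].round(3).tolist() for u in (235,250,265)])"
```

```text
at [ 0.6998 -0.2209  0.2312] yaw 65.11 tilt [0.0031 0.0004] t 39.97 w 0.29 F [-0.2  2.1  6.8] g 62.0
200 [[0.665, -0.25, 0.002], [0.68, -0.258, -0.001], [0.697, -0.265, 0.0]]
212 [[0.658, -0.264, -0.001], [0.674, -0.272, -0.001], [0.69, -0.279, -0.0]]
224 [[0.651, -0.278, 0.0], [0.668, -0.286, -0.001], [0.684, -0.293, 0.001]]
236 [[0.644, -0.293, -0.002], [0.703, -0.21, 0.225], [0.678, -0.308, 0.0]]
248 [[0.696, -0.21, 0.23], [0.702, -0.212, 0.232], [0.708, -0.216, 0.231]]
260 [[0.695, -0.213, 0.235], [0.701, -0.216, 0.236], [0.706, -0.218, 0.235]]
272 [[0.693, -0.218, 0.236], [0.699, -0.219, 0.238], [0.705, -0.222, 0.237]]
284 [[0.691, -0.222, 0.237], [0.697, -0.224, 0.238], [0.702, -0.227, 0.237]]
296 [[0.629, -0.331, 0.062], [0.694, -0.23, 0.236], [0.658, -0.344, 0.063]]
308 [[0.622, -0.345, 0.061], [0.689, -0.242, 0.227], [0.652, -0.359, 0.061]]
320 [[0.616, -0.358, 0.061], [0.685, -0.249, 0.224], [0.646, -0.372, 0.062]]
332 [[0.699, -0.21, 0.281], [0.703, -0.212, 0.281], [0.706, -0.214, 0.281]]
344 [[0.7, -0.21, 0.286], [0.703, -0.212, 0.286], [0.706, -0.213, 0.287]]
```

Call:
jog_arm([
  [0.0025,0,0.0168,0,0,0,-0.8],
  [0.0032,0,0.0253,0,0,0,-0.8],
  [0.0034,0,0.0338,0,0,0,-0.8],
  [0.0032,0,0.0423,0,0,0,-0.8],
  [0.0025,0,0.0508,0,0,0,-0.8],
])

```text
clock: 40.43
position: [0.6994, -0.2219, 0.1798]
ee_rot: [0.844, 0.537, -0.001, 0.001]
ft_force: [-8.4, -5.3, 7.0]
grip_width: 0.29
grasp_force: 65.0
```

Call:
jog_arm([
  [-0.001,0,0.0084,0,0,0,-0.8],
  [-0.0025,0,0.0168,0,0,0,-0.8],
  [-0.0044,0,0.0251,0,0,0,-0.8],
  [-0.0067,0,0.0332,0,0,0,-0.8],
  [-0.0094,0,0.0413,0,0,0,-0.8],
])

```text
clock: 40.85
position: [0.6961, -0.229, 0.1388]
ee_rot: [0.843, 0.537, 0.0, 0.001]
ft_force: [-1.9, 1.2, 6.8]
grip_width: 0.291
grasp_force: 66.1
```

Call:
jog_arm([
  [-0.0018,0,0.0048,0,0,0,-0.8],
  [-0.0038,0,0.0095,0,0,0,-0.8],
  [-0.005,0,0.013,0,0,0,-0.8],
  [-0.0055,0,0.015,0,0,0,-0.8],
  [-0.0055,0,0.015,0,0,0,-0.8],
])

```text
clock: 41.27
position: [0.6938, -0.234, 0.1246]
ee_rot: [0.843, 0.537, 0.0, 0.001]
ft_force: [-5.1, 3.0, 12.1]
grip_width: 0.289
grasp_force: 67.1
```

```bash
python3 -c "
from h import *
plan([])
c=cam('wrist');P=cloud(c)
for v in range(248,325,12): print(v,[P[v,u].round(3).tolist() for u in (235,250,265)])"
```

```text
at [ 0.6938 -0.234   0.1246] yaw 65.02 tilt [ 0.0013 -0.0007] t 41.27 w 0.289 F [-5.1  3.  12.1] g 67.1
248 [[0.692, -0.221, 0.13], [0.698, -0.223, 0.132], [0.703, -0.226, 0.129]]
260 [[0.691, -0.224, 0.133], [0.696, -0.226, 0.134], [0.701, -0.229, 0.134]]
272 [[0.689, -0.228, 0.134], [0.694, -0.23, 0.135], [0.699, -0.233, 0.135]]
284 [[0.686, -0.233, 0.134], [0.692, -0.235, 0.136], [0.697, -0.238, 0.134]]
296 [[0.648, -0.3, 0.03], [0.689, -0.241, 0.133], [0.694, -0.246, 0.13]]
308 [[0.649, -0.3, 0.046], [0.687, -0.246, 0.134], [0.692, -0.25, 0.131]]
320 [[0.646, -0.307, 0.049], [0.685, -0.249, 0.136], [0.69, -0.254, 0.133]]
```

Call:
jog_arm([
  [0.0088,0,-0.0257,0,0,0,-0.8],
  [0.0132,0,-0.0508,0,0,0,-0.8],
  [0.0139,0,-0.0763,0,0,0,-0.8],
  [0.0107,0,-0.1016,0,0,0,-0.8],
  [0.0038,0,-0.1261,0,0,0,-0.8],
])

```text
clock: 41.73
position: [0.6956, -0.2297, 0.2507]
ee_rot: [0.843, 0.538, 0.001, 0.0]
ft_force: [3.2, -1.8, -0.8]
grip_width: 0.292
grasp_force: 66.5
```

Call:
jog_arm([
  [-0.0105,0,-0.0232,0,0,0,-0.8],
  [-0.0194,0,-0.0377,0,0,0,-0.8],
  [-0.0297,0,-0.0512,0,0,0,-0.8],
  [-0.0297,0,-0.0512,0,0,0,-0.8],
])

```text
clock: 42.07
position: [0.6828, -0.2575, 0.3016]
ee_rot: [0.843, 0.538, 0.001, -0.0]
ft_force: [2.5, 2.9, 4.1]
grip_width: 0.293
grasp_force: 65.3
```

Call:
jog_arm([
  [0,0,0,0,0,0,0.3],
  [0,0,0,0,0,0,0.3],
  [0,0,0,0,0,0,0.3],
  [0,0,0,0,0,0,0.3],
])

```text
clock: 42.4
position: [0.6823, -0.2577, 0.2999]
ee_rot: [0.843, 0.537, -0.0, -0.0]
ft_force: [0.2, 0.9, 0.3]
grip_width: 0.652
grasp_force: 0.0
```

Call:
jog_arm([
  [0,0,-0.04,0,0,0,0.3],
  [0,0,-0.08,0,0,0,0.3],
  [0,0,-0.11,0,0,0,0.3],
  [0,0,-0.11,0,0,0,0.3],
  [0,0,-0.11,0,0,0,0.3],
])

```text
clock: 42.82
position: [0.683, -0.2572, 0.4124]
ee_rot: [0.843, 0.537, 0.001, 0.001]
ft_force: [0.6, -0.2, -0.2]
grip_width: 0.648
grasp_force: 0.0
```

Run:
```python
from press import *
check('18')
plan([(.6,-.2,.41,95),(.47,-.22,.36,125),(.405,-.2475,.175,155)])
```

```text
at [ 0.683  -0.2572  0.4124] yaw 65.01 tilt [ 0.0034 -0.0008] t 42.82 w 0.648 F [ 0.6 -0.2 -0.2] g 0.0
wrist lid 2602 s [-84.6 -83.9  85.5  86. ] t [-31.4 -29.9  28.7  28.7]
   rect [ 0.1 -0.8] [ 60.3 171. ] 65.5
wrist table 2938 s [-102.9 -102.4  104.6  105.2] t [-57.2 -57.2  55.3  55.3]
wrist knob px 78 [1.5 0.7] 0.0714
knob z 90 [0.0707 0.0713 0.0721]
ball px ((251.0, 192.39999389648438), 17.85395622253418) 921 centre [[ 0.6827 -0.2562  0.2995]] top z 0.3134
at [ 0.6827 -0.2573  0.4104] yaw 65.03 tilt [ 0.0005 -0.0003] t 42.87 w 0.647 F [ 0.5 -0.6 -0.1] g 0.0
   [0.017, -0.0992, 0.0003] [0.001, 0.0, -0.523] (0.6, -0.2, 0.41, 95)
   [-0.0086, -0.1312, 0.0501] [-0.0, -0.0, -0.524] (0.47, -0.22, 0.36, 125)
   [0.007, -0.034, 0.093] [-0.0, -0.0, -0.262] 
   [0.017, -0.032, 0.092] [-0.0, -0.0, -0.261] (0.405, -0.2475, 0.175, 155)
```

Call:
jog_arm([
  [0.017,-0.0992,0,0,0,-0.523,0.7],
  [0.017,-0.0992,0,0,0,-0.523,0.7],
  [0.017,-0.0992,0,0,0,-0.523,0.7],
  [0.017,-0.0992,0,0,0,-0.523,0.7],
  [0.017,-0.0992,0,0,0,-0.523,0.7],
])

```text
clock: 43.28
position: [0.5984, -0.1999, 0.4095]
ee_rot: [0.673, 0.74, -0.001, -0.0]
ft_force: [1.6, -0.6, 0.6]
grip_width: 0.85
grasp_force: 0.0
```

Call:
jog_arm([
  [-0.0086,-0.1312,0.05,0,0,-0.524,0.7],
  [-0.0086,-0.1312,0.05,0,0,-0.524,0.7],
  [-0.0086,-0.1312,0.05,0,0,-0.524,0.7],
  [-0.0086,-0.1312,0.05,0,0,-0.524,0.7],
  [-0.0086,-0.1312,0.05,0,0,-0.524,0.7],
])

```text
clock: 43.7
position: [0.465, -0.2222, 0.3571]
ee_rot: [0.461, 0.888, -0.002, -0.003]
ft_force: [0.0, -0.5, 0.4]
grip_width: 0.851
grasp_force: 0.0
```

Call:
jog_arm([
  [0.007,-0.034,0.093,0,0,-0.262,0.7],
  [0.007,-0.034,0.093,0,0,-0.262,0.7],
  [0.007,-0.034,0.093,0,0,-0.262,0.7],
])

```text
clock: 43.95
position: [0.4335, -0.2345, 0.2616]
ee_rot: [0.339, 0.941, -0.0, -0.004]
ft_force: [-1.0, -1.3, -0.5]
grip_width: 0.853
grasp_force: 0.0
```

Call:
jog_arm([
  [0.017,-0.032,0.092,0,0,-0.261,0.7],
  [0.017,-0.032,0.092,0,0,-0.261,0.7],
  [0.017,-0.032,0.092,0,0,-0.261,0.7],
  [0.017,-0.032,0.092,0,0,-0.261,0.7],
])

```text
clock: 44.28
position: [0.4, -0.2472, 0.1708]
ee_rot: [0.218, 0.976, 0.001, -0.004]
ft_force: [-0.3, 0.3, -0.1]
grip_width: 0.851
grasp_force: 0.0
```

Call:
jog_arm([
  [-0.03,0,0.01,0,0,0,0.7],
  [-0.07,0.001,0.03,0,0,0,0.7],
  [-0.1,0.001,0.045,0,0,0,0.7],
  [-0.11,0.001,0.055,0,0,0,0.7],
  [-0.11,0.001,0.055,0,0,0,0.7],
])

```text
clock: 44.7
position: [0.5059, -0.2928, 0.1182]
ee_rot: [0.217, 0.976, 0.002, -0.001]
ft_force: [-0.3, 0.6, 1.1]
grip_width: 0.849
grasp_force: 0.0
```

Call:
jog_arm([
  [0,0,0,0,0,0,0.7],
  [0,0,0,0,0,0,0.7],
])

```text
clock: 44.87
position: [0.5044, -0.2927, 0.1214]
ee_rot: [0.217, 0.976, -0.0, 0.0]
ft_force: [0.5, -0.7, -0.0]
grip_width: 0.851
grasp_force: 0.0
```

```bash
python3 -c "
from h import *
plan([(.5194,-.3009,.0763,155)])"
```

```text
at [ 0.5044 -0.2927  0.1214] yaw 154.96 tilt [ 0.0005 -0.0003] t 44.87 w 0.851 F [ 0.5 -0.7 -0. ] g 0.0
   [-0.017, -0.0011, 0.0451] [-0.0, 0.001, -0.001] (0.5194, -0.3009, 0.0763, 155)
```

Call:
jog_arm([
  [-0.008,0,0.015,0,0,0,0.7],
  [-0.017,-0.001,0.03,0,0,0,0.7],
  [-0.017,-0.001,0.045,0,0,0,0.7],
  [-0.017,-0.001,0.045,0,0,0,0.7],
  [-0.017,-0.001,0.045,0,0,0,0.7],
])

```text
clock: 45.28
position: [0.5185, -0.3009, 0.0755]
ee_rot: [0.217, 0.976, 0.0, -0.001]
ft_force: [-0.1, -0.2, 1.0]
grip_width: 0.846
grasp_force: 0.0
```

Call:
jog_arm([
  [0,0,0,0,0,0,0.7],
  [0,0,0,0,0,0,0.3],
  [0,0,0,0,0,0,0],
  [0,0,0,0,0,0,-0.2],
  [0,0,0,0,0,0,-0.2],
], grip_force=75)

```text
clock: 45.7
position: [0.5198, -0.3014, 0.0772]
ee_rot: [0.217, 0.976, -0.001, 0.001]
ft_force: [-4.1, 2.6, 11.3]
grip_width: 0.672
grasp_force: 78.7
```

Call:
jog_arm([
  [0,0,-0.003,0,0,0,-0.2],
  [0.01,0,-0.007,0,0,0,-0.2],
  [0.035,0,-0.008,0,0,0,-0.2],
  [0.06,0,-0.008,0,0,0,-0.2],
  [0.09,0,-0.008,0,0,0,-0.2],
])

```text
clock: 46.12
position: [0.4369, -0.2624, 0.0834]
ee_rot: [0.217, 0.976, -0.0, 0.0]
ft_force: [-0.1, 0.5, -0.2]
grip_width: 0.669
grasp_force: 80.0
```

```bash
python3 -c "
from held import *
from board import board
held()
board('top');board('side')
plan([(.405,-.2475,.18,155),(.42,-.1,.18,135),(.45,.13,.18,110),(.5418,.445,.085,86.6)])"
```

```text
held: top z-off 0.0143 front 0.0119 side -0.0006 n 13365
top board 5522 [539.1 374.2] [209.2 300.7] 86.6
side board 7441 [535.7 375. ] [211.6 303.6] 86.7
at [ 0.4353 -0.2627  0.0832] yaw 154.96 tilt [-0.0025 -0.0014] t 46.27 w 0.672 F [ 0.7 -0.5 -1.1] g 80.0
   [0.0341, 0.0007, -0.0967] [-0.002, -0.002, -0.001] (0.405, -0.2475, 0.18, 155)
   [0.0487, 0.14, -0.0001] [-0.0, 0.0, 0.349] (0.42, -0.1, 0.18, 135)
   [0.071, 0.092, -0.0] [-0.0, 0.0, 0.218] 
   [0.089, 0.075, -0.0] [-0.0, 0.0, 0.219] (0.45, 0.13, 0.18, 110)
   [0.132, 0.097, 0.047] [0.0, 0.0, 0.204] 
   [0.149, 0.068, 0.048] [0.0, 0.0, 0.204] (0.5418, 0.445, 0.085, 86.6)
```

Call:
jog_arm([
  [0.02,0,-0.01,0,0,0,-0.2],
  [0.034,0,-0.03,0,0,0,-0.2],
  [0.034,0,-0.06,0,0,0,-0.2],
  [0.034,0,-0.085,0,0,0,-0.2],
  [0.034,0,-0.097,0,0,0,-0.2],
])

```text
clock: 46.68
position: [0.4083, -0.2491, 0.1834]
ee_rot: [0.217, 0.976, -0.001, 0.002]
ft_force: [1.3, 0.0, -1.2]
grip_width: 0.669
grasp_force: 80.4
```

Call:
jog_arm([
  [0.01,0.028,0,0,0,0.07,-0.2],
  [0.0195,0.056,0,0,0,0.14,-0.2],
  [0.029,0.084,0,0,0,0.21,-0.2],
  [0.039,0.112,0,0,0,0.28,-0.2],
  [0.0487,0.14,0,0,0,0.349,-0.2],
])

```text
clock: 47.1
position: [0.4222, -0.1, 0.1801]
ee_rot: [0.385, 0.923, -0.0, 0.0]
ft_force: [1.6, 0.2, -1.2]
grip_width: 0.664
grasp_force: 80.4
```

Call:
jog_arm([
  [0.014,0.018,0,0,0,0.044,-0.2],
  [0.028,0.037,0,0,0,0.088,-0.2],
  [0.043,0.055,0,0,0,0.131,-0.2],
  [0.057,0.074,0,0,0,0.175,-0.2],
  [0.071,0.092,0,0,0,0.218,-0.2],
])

```text
clock: 47.52
position: [0.4373, 0.0151, 0.1803]
ee_rot: [0.482, 0.876, -0.0, 0.0]
ft_force: [0.7, 0.7, -2.0]
grip_width: 0.67
grasp_force: 80.4
```

Call:
jog_arm([
  [0.018,0.015,0,0,0,0.044,-0.2],
  [0.036,0.03,0,0,0,0.088,-0.2],
  [0.053,0.044,0,0,0,0.131,-0.2],
  [0.071,0.059,0,0,0,0.175,-0.2],
  [0.089,0.075,0,0,0,0.218,-0.2],
])

```text
clock: 47.93
position: [0.4527, 0.1303, 0.1799]
ee_rot: [0.575, 0.818, -0.0, 0.0]
ft_force: [-0.1, -0.6, -0.4]
grip_width: 0.668
grasp_force: 80.4
```

Call:
jog_arm([
  [0.026,0.019,0.005,0,0,0.04,-0.2],
  [0.053,0.039,0.01,0,0,0.08,-0.2],
  [0.08,0.058,0.02,0,0,0.12,-0.2],
  [0.106,0.077,0.03,0,0,0.16,-0.2],
  [0.132,0.097,0.04,0,0,0.204,-0.2],
])

```text
clock: 48.35
position: [0.4987, 0.2883, 0.1388]
ee_rot: [0.655, 0.756, -0.0, -0.0]
ft_force: [0.6, -0.2, 0.4]
grip_width: 0.671
grasp_force: 80.4
```

Call:
jog_arm([
  [0.03,0.013,0.005,0,0,0.04,-0.2],
  [0.06,0.027,0.015,0,0,0.08,-0.2],
  [0.09,0.041,0.028,0,0,0.12,-0.2],
  [0.12,0.054,0.041,0,0,0.16,-0.2],
  [0.149,0.068,0.052,0,0,0.204,-0.2],
])

```text
clock: 48.77
position: [0.5442, 0.4454, 0.086]
ee_rot: [0.728, 0.685, -0.001, 0.0]
ft_force: [0.7, 0.4, -0.4]
grip_width: 0.668
grasp_force: 80.4
```

Call:
jog_arm([
  [0,0,0,0,0,0,-0.2],
  [0,0,0,0,0,0,-0.2],
])

```text
clock: 48.93
position: [0.5427, 0.4458, 0.0861]
ee_rot: [0.727, 0.687, -0.001, -0.001]
ft_force: [0.2, -0.4, -1.5]
grip_width: 0.67
grasp_force: 80.5
```

```bash
python3 -c "
from held import *
from board import board
held()
board('side')
for n in ['top','side']:
    c=cam(n,n+'19.png');P,hsv,wood=masks(c)
    comp(n,c,'lid',wood&(P[...,2]>.045)&(P[...,2]<.1)&(P[...,1]>.2),.068,100,P)
    comp(n,c,'lid1',wood&(P[...,2]>.0195)&(P[...,2]<.033)&(P[...,1]>.2)&(P[...,0]>.59),.024,100,P)
plan([(.5418,.445,.045,86.6)])"
```

```text
held: top z-off 0.0172 front 0.0189 side -0.0016 n 13310
side board 4111 [534.9 374.6] [212.2 300.7] 86.6
top lid [149. 167.] 132 z 0.0715 c [567.5 321.5] [81.8 29.5] 65.0
top lid1 [135. 146.] 892 z 0.0254 c [635.  373.2] [174.2  61.8] 86.3
side lid [170. 299.] 620 z 0.0727 c [540.5 348.5] [125.2  64.5] 85.3
side lid [140. 329.] 106 z 0.0746 c [553.5 452.4] [12.7 81.9] 87.0
side lid1 [155. 289.] 458 z 0.0255 c [630.  334.1] [94.3 62.3] 87.1
side lid1 [123. 321.] 140 z 0.0261 c [635.5 447.6] [21.9 62.8] 86.4
at [0.5451 0.4425 0.0887] yaw 86.54 tilt [ 0.001  -0.0005] t 49.13 w 0.668 F [-0.3 -0.5 -0.8] g 80.5
   [0.0024, -0.0035, 0.0437] [0.001, 0.0, -0.001] (0.5418, 0.445, 0.045, 86.6)
```

Call:
jog_arm([
  [0.002,-0.003,0.015,0,0,0,-0.2],
  [0.002,-0.003,0.03,0,0,0,-0.2],
  [0.002,-0.003,0.039,0,0,0,-0.2],
  [0.002,-0.003,0.043,0,0,0,-0.2],
  [0.002,-0.003,0.043,0,0,0,-0.2],
])

```text
clock: 49.55
position: [0.5409, 0.4449, 0.0432]
ee_rot: [0.728, 0.686, -0.001, 0.0]
ft_force: [0.2, 0.2, -1.3]
grip_width: 0.667
grasp_force: 80.5
```

Call:
jog_arm([
  [0,0,0.001,0,0,0,-0.2],
  [0,0,0.0025,0,0,0,-0.2],
  [0,0,0.003,0,0,0,-0.2],
])

```text
clock: 49.8
position: [0.5416, 0.4461, 0.0426]
ee_rot: [0.728, 0.686, 0.0, 0.0]
ft_force: [0.4, 0.3, -1.7]
grip_width: 0.671
grasp_force: 80.5
```

Call:
jog_arm([
  [0,0,0.001,0,0,0,-0.2],
  [0,0,0.002,0,0,0,-0.2],
  [0,0,0.002,0,0,0,-0.2],
])

```text
clock: 50.05
position: [0.5415, 0.446, 0.0403]
ee_rot: [0.728, 0.686, 0.0, 0.0]
ft_force: [-0.2, 0.1, -0.9]
grip_width: 0.67
grasp_force: 80.6
```

Call:
jog_arm([
  [0,0,0,0,0,0,0.6],
  [0,0,0,0,0,0,0.6],
  [0,0,0,0,0,0,0.6],
  [0,0,0,0,0,0,0.6],
])

```text
clock: 50.38
position: [0.5415, 0.446, 0.0405]
ee_rot: [0.728, 0.686, 0.0, 0.0]
ft_force: [-0.6, 0.8, 0.2]
grip_width: 0.805
grasp_force: 0.0
```

Call:
jog_arm([
  [0,0,-0.02,0,0,0,0.6],
  [0,0,-0.06,0,0,0,0.6],
  [0,0,-0.1,0,0,0,0.6],
  [0,0,-0.14,0,0,0,0.6],
  [0,0,-0.17,0,0,0,0.6],
])

```text
clock: 50.8
position: [0.5415, 0.4465, 0.2142]
ee_rot: [0.728, 0.686, 0.001, -0.0]
ft_force: [1.0, 0.5, 0.7]
grip_width: 0.797
grasp_force: 0.0
```

```bash
python3 -c "
from h import *
plan([(.5,.28,.23,120),(.549,.071,.16,181.4)])"
```

```text
at [0.5415 0.4465 0.2142] yaw 86.63 tilt [0.0019 0.0021] t 50.8 w 0.797 F [1.  0.5 0.7] g 0.0
   [-0.084, -0.016, -0.008] [0.001, -0.001, -0.291] 
   [-0.077, -0.039, -0.008] [0.001, -0.001, -0.291] (0.5, 0.28, 0.23, 120)
   [-0.103, -0.031, 0.035] [-0.0, 0.0, -0.536] 
   [-0.072, -0.079, 0.035] [-0.0, 0.001, -0.536] (0.549, 0.071, 0.16, 181.4)
```

Call:
jog_arm([
  [-0.084,-0.016,-0.008,0,0,-0.291,0.6],
  [-0.084,-0.016,-0.008,0,0,-0.291,0.6],
  [-0.084,-0.016,-0.008,0,0,-0.291,0.6],
])

```text
clock: 51.05
position: [0.522, 0.3557, 0.2186]
ee_rot: [0.62, 0.784, -0.002, 0.002]
ft_force: [1.2, -1.3, -1.1]
grip_width: 0.803
grasp_force: 0.0
```

Call:
jog_arm([
  [-0.077,-0.039,-0.008,0,0,-0.291,0.6],
  [-0.077,-0.039,-0.008,0,0,-0.291,0.6],
  [-0.077,-0.039,-0.008,0,0,-0.291,0.6],
])

```text
clock: 51.3
position: [0.5018, 0.2711, 0.226]
ee_rot: [0.501, 0.866, -0.002, 0.001]
ft_force: [0.8, -0.6, -0.4]
grip_width: 0.799
grasp_force: 0.0
```

Call:
jog_arm([
  [-0.103,-0.031,0.035,0,0,-0.536,0.7],
  [-0.103,-0.031,0.035,0,0,-0.536,0.7],
  [-0.103,-0.031,0.035,0,0,-0.536,0.7],
  [-0.103,-0.031,0.035,0,0,-0.536,0.7],
  [-0.103,-0.031,0.035,0,0,-0.536,0.7],
])

```text
clock: 51.72
position: [0.5255, 0.1714, 0.1905]
ee_rot: [0.252, 0.968, -0.001, -0.0]
ft_force: [-0.6, 1.0, -0.1]
grip_width: 0.853
grasp_force: 0.0
```

Call:
jog_arm([
  [-0.072,-0.079,0.035,0,0,-0.536,0.7],
  [-0.072,-0.079,0.035,0,0,-0.536,0.7],
  [-0.072,-0.079,0.035,0,0,-0.536,0.7],
  [-0.072,-0.079,0.035,0,0,-0.536,0.7],
  [-0.072,-0.079,0.035,0,0,-0.536,0.7],
])

```text
clock: 52.13
position: [0.5492, 0.0675, 0.1554]
ee_rot: [-0.014, 1.0, -0.0, -0.001]
ft_force: [0.1, 1.1, 0.2]
grip_width: 0.854
grasp_force: 0.0
```

Call:
jog_arm([
  [0,0,0,0,0,0,0.7],
  [0,0,0,0,0,0,0.7],
  [0,0,0,0,0,0,0.7],
])

```text
clock: 52.38
position: [0.5489, 0.0707, 0.1566]
ee_rot: [-0.012, 1.0, -0.0, 0.0]
ft_force: [-1.1, -0.2, -0.3]
grip_width: 0.85
grasp_force: 0.0
```

```bash
cat >> board.py <<'E'
def lids():
    for n in ['top','side']:
        c=cam(n);board(n,c);P,hsv,wood=masks(c)
        comp(n,c,'lids',wood&(P[...,2]>.0195)&(P[...,2]<.033)&(P[...,1]>.2)&(P[...,0]>.35),.024,150,P)
E
python3 - <<'E'
from board import *
lids()
c=cam('wrist','w20.png');P,hsv,wood=masks(c);x,y,z=P[...,0],P[...,1],P[...,2]
comp('w',c,'lids',wood&(z>.058)&(z<.0665)&(hsv[...,2]>140),.062,1500,P)
plan([(.549,.071,.0765,181.4)])
E
```

```text
top board 5455 [539.2 373.8] [208.7 300.6] 86.4
top lids [135. 146.] 903 z 0.0253 c [635.  372.3] [176.   63.9] 87.4
top lids [132. 176.] 927 z 0.0248 c [541.7 379. ] [178.8  66.5] 87.2
side board 7425 [536.1 374.9] [211.4 303.2] 86.7
side lids [142. 302.] 1132 z 0.0254 c [630.7 372.8] [171.5  64.8] 87.1
side lids [166. 319.] 1282 z 0.0254 c [536.1 376.9] [173.5  66.8] 87.3
w lids [254. 249.] 10299 z 0.0617 c [596.   72.7] [122.   60.4] 1.8
at [0.5489 0.0706 0.1565] yaw -178.62 tilt [ 0.0005 -0.0005] t 52.53 w 0.85 F [0.3 1.5 0.9] g 0.0
   [-0.0, 0.0004, 0.08] [-0.001, 0.001, -0.0] (0.549, 0.071, 0.0765, 181.4)
```

Call:
jog_arm([
  [0,0,0.025,0,0,0,0.7],
  [0,0,0.05,0,0,0,0.7],
  [0,0,0.07,0,0,0,0.7],
  [0,0,0.08,0,0,0,0.7],
  [0,0,0.08,0,0,0,0.7],
])

```text
clock: 52.95
position: [0.5479, 0.0701, 0.0746]
ee_rot: [-0.012, 1.0, -0.0, -0.001]
ft_force: [0.4, 0.5, -0.4]
grip_width: 0.848
grasp_force: 0.0
```

Call:
jog_arm([
  [0,0,0,0,0,0,0.7],
  [0,0,0,0,0,0,0.3],
  [0,0,0,0,0,0,0],
  [0,0,0,0,0,0,-0.2],
  [0,0,0,0,0,0,-0.2],
])

```text
clock: 53.37
position: [0.5497, 0.0708, 0.0783]
ee_rot: [-0.012, 1.0, -0.0, 0.001]
ft_force: [-2.6, -0.8, 7.3]
grip_width: 0.666
grasp_force: 77.8
```

Call:
jog_arm([
  [0.003,0,0,0,0,0,-0.2],
  [0.007,0,0,0,0,0,-0.2],
  [0.012,0,0,0,0,0,-0.2],
  [0.018,0,0,0,0,0,-0.2],
  [0.024,0,0,0,0,0,-0.2],
])

```text
clock: 53.78
position: [0.5272, 0.0697, 0.078]
ee_rot: [-0.012, 1.0, 0.0, 0.003]
ft_force: [8.7, 0.6, 0.8]
grip_width: 0.662
grasp_force: 79.5
```

Call:
jog_arm([
  [0.015,0,0,0,0,0,-0.2],
  [0.032,0,0,0,0,0,-0.2],
  [0.049,0,0,0,0,0,-0.2],
  [0.066,0,0,0,0,0,-0.2],
  [0.076,0,0,0,0,0,-0.2],
])

```text
clock: 54.2
position: [0.4475, 0.0678, 0.0764]
ee_rot: [-0.012, 1.0, -0.0, -0.0]
ft_force: [1.2, -0.0, 0.0]
grip_width: 0.666
grasp_force: 79.8
```

Run:
```python
from held import *
held()
plan([(.449,.068,.17,181.4),(.402,-.245,.17,155),(.402,-.245,.087,155)])
```

```text
held: top z-off 0.0167 front 0.017 side -0.0001 n 13208
at [0.4464 0.0678 0.0762] yaw -178.55 tilt [-0.0011 -0.0016] t 54.25 w 0.662 F [-2.5  1.8 -0.5] g 79.9
   [-0.0025, -0.0, -0.0938] [-0.002, -0.001, 0.001] (0.449, 0.068, 0.17, 181.4)
   [0.027, -0.156, -0.0] [0.0, -0.0, 0.23] 
   [-0.009, -0.158, -0.0] [0.0, -0.0, 0.231] (0.402, -0.245, 0.17, 155)
   [0.0003, -0.0001, 0.0829] [0.0, -0.0, -0.0] (0.402, -0.245, 0.087, 155)
```

Call:
jog_arm([
  [0,0,-0.02,0,0,0,-0.2],
  [0,0,-0.045,0,0,0,-0.2],
  [0,0,-0.07,0,0,0,-0.2],
  [0,0,-0.09,0,0,0,-0.2],
  [-0.002,0,-0.094,0,0,0,-0.2],
])

```text
clock: 54.67
position: [0.4525, 0.0685, 0.1735]
ee_rot: [-0.012, 1.0, -0.001, 0.002]
ft_force: [-1.1, 1.3, -1.0]
grip_width: 0.665
grasp_force: 80.1
```

Call:
jog_arm([
  [0.005,-0.031,0,0,0,0.046,-0.2],
  [0.011,-0.062,0,0,0,0.092,-0.2],
  [0.016,-0.094,0,0,0,0.138,-0.2],
  [0.022,-0.125,0,0,0,0.184,-0.2],
  [0.027,-0.156,0,0,0,0.23,-0.2],
])

```text
clock: 55.08
position: [0.427, -0.0905, 0.1701]
ee_rot: [0.104, 0.995, -0.001, -0.0]
ft_force: [0.3, -0.7, -1.9]
grip_width: 0.664
grasp_force: 80.2
```

Call:
jog_arm([
  [-0.002,-0.032,0,0,0,0.046,-0.2],
  [-0.004,-0.063,0,0,0,0.092,-0.2],
  [-0.005,-0.095,0,0,0,0.138,-0.2],
  [-0.007,-0.126,0,0,0,0.184,-0.2],
  [-0.009,-0.158,0,0,0,0.231,-0.2],
])

```text
clock: 55.5
position: [0.4035, -0.247, 0.1698]
ee_rot: [0.218, 0.976, -0.0, -0.001]
ft_force: [1.1, -0.1, -0.6]
grip_width: 0.664
grasp_force: 80.2
```

Call:
jog_arm([
  [0,0,0.02,0,0,0,-0.2],
  [0,0,0.045,0,0,0,-0.2],
  [0,0,0.065,0,0,0,-0.2],
  [0,0,0.08,0,0,0,-0.2],
  [0,0,0.083,0,0,0,-0.2],
])

```text
clock: 55.92
position: [0.4029, -0.2445, 0.0844]
ee_rot: [0.217, 0.976, 0.001, -0.002]
ft_force: [0.1, 0.5, -0.7]
grip_width: 0.67
grasp_force: 80.1
```

Call:
jog_arm([
  [0,0,0,0,0,0,-0.2],
  [0,0,0,0,0,0,-0.2],
])

```text
clock: 56.08
position: [0.4047, -0.2452, 0.0878]
ee_rot: [0.216, 0.976, 0.0, 0.0]
ft_force: [0.4, 0.2, -1.6]
grip_width: 0.662
grasp_force: 80.2
```

Run:
```python
from held import *
held()
plan([(.5197,-.3013,.085,155)])
```

```text
held: top z-off 0.0178 front 0.018 side -0.0002 n 13229
at [ 0.4049 -0.2454  0.0881] yaw 154.99 tilt [ 0.0009 -0.0006] t 56.13 w 0.664 F [ 0.4 -0.4 -1.8] g 80.2
   [-0.1277, -0.0021, 0.0032] [-0.0, 0.001, -0.0] (0.5197, -0.3013, 0.085, 155)
```

Call:
jog_arm([
  [-0.015,0,0,0,0,0,-0.2],
  [-0.035,0,0,0,0,0,-0.2],
  [-0.055,-0.001,0,0,0,0,-0.2],
  [-0.075,-0.001,0.001,0,0,0,-0.2],
  [-0.095,-0.002,0.002,0,0,0,-0.2],
])

```text
clock: 56.55
position: [0.4908, -0.2883, 0.0865]
ee_rot: [0.217, 0.976, -0.001, 0.001]
ft_force: [-0.4, -0.3, -0.7]
grip_width: 0.663
grasp_force: 80.2
```

Call:
jog_arm([
  [-0.015,0,0,0,0,0,-0.2],
  [-0.026,0,0,0,0,0,-0.2],
  [-0.0327,0,0.001,0,0,0,-0.2],
  [-0.0327,0,0.001,0,0,0,-0.2],
  [-0.0327,0,0.001,0,0,0,-0.2],
])

```text
clock: 56.97
position: [0.5191, -0.301, 0.0847]
ee_rot: [0.217, 0.976, -0.0, 0.0]
ft_force: [-0.3, 0.7, -1.4]
grip_width: 0.667
grasp_force: 80.2
```

Call:
jog_arm([
  [0,0,0,0,0,0,-0.2],
  [0,0,0,0,0,0,-0.2],
])

```text
clock: 57.13
position: [0.5185, -0.3011, 0.0846]
ee_rot: [0.217, 0.976, -0.0, -0.0]
ft_force: [0.3, 0.1, -2.3]
grip_width: 0.666
grasp_force: 80.2
```

Run:
```python
from held import *
plan([(.5197,-.3013,.0787,155)])
```

```text
at [ 0.5185 -0.3011  0.0846] yaw 154.97 tilt [-0.0003 -0.0005] t 57.13 w 0.666 F [ 0.3  0.1 -2.3] g 80.2
   [-0.0011, 0.0003, 0.0059] [-0.001, -0.0, -0.001] (0.5197, -0.3013, 0.0787, 155)
```

Call:
jog_arm([
  [-0.001,0,0.002,0,0,0,-0.2],
  [-0.001,0,0.004,0,0,0,-0.2],
  [-0.001,0,0.005,0,0,0,-0.2],
  [-0.001,0,0.0055,0,0,0,-0.2],
])

```text
clock: 57.47
position: [0.5198, -0.3016, 0.0787]
ee_rot: [0.217, 0.976, -0.0, -0.0]
ft_force: [-2.7, -0.3, 4.1]
grip_width: 0.663
grasp_force: 80.9
```

Call:
jog_arm([
  [0,0,0,0,0,0,0.6],
  [0,0,0,0,0,0,0.6],
  [0,0,0,0,0,0,0.6],
  [0,0,0,0,0,0,0.6],
])

```text
clock: 57.8
position: [0.5201, -0.3015, 0.0789]
ee_rot: [0.217, 0.976, -0.0, 0.0]
ft_force: [-0.5, 1.0, 0.7]
grip_width: 0.801
grasp_force: 0.0
```

Call:
jog_arm([
  [0,0,-0.02,0,0,0,0.6],
  [0.02,0,-0.05,0,0,0,0.6],
  [0.06,0,-0.08,0,0,0,0.6],
  [0.1,0,-0.1,0,0,0,0.6],
  [0.12,0,-0.12,0,0,0,0.6],
])

```text
clock: 58.22
position: [0.4103, -0.2496, 0.1976]
ee_rot: [0.216, 0.976, 0.0, -0.001]
ft_force: [-2.0, -0.8, 3.9]
grip_width: 0.803
grasp_force: 0.0
```

Call:
jog_arm([
  [-0.0423,0.0513,-0.157,0,0,0.524,0.18],
  [-0.0423,0.0513,-0.157,0,0,0.524,0.18],
  [-0.0423,0.0513,-0.157,0,0,0.524,0.18],
  [-0.0423,0.0513,-0.157,0,0,0.524,0.18],
  [-0.0423,0.0513,-0.157,0,0,0.524,0.18],
])

```text
clock: 58.63
position: [0.4755, -0.2208, 0.362]
ee_rot: [0.465, 0.885, 0.0, 0.004]
ft_force: [0.6, 0.9, -0.3]
grip_width: 0.593
grasp_force: 0.0
```

Call:
jog_arm([
  [-0.0583,0.1179,-0.05,0,0,0.524,0.18],
  [-0.0583,0.1179,-0.05,0,0,0.524,0.18],
  [-0.0583,0.1179,-0.05,0,0,0.524,0.18],
  [-0.0583,0.1179,-0.05,0,0,0.524,0.18],
  [-0.0583,0.1179,-0.05,0,0,0.524,0.18],
])

```text
clock: 59.05
position: [0.6064, -0.1986, 0.405]
ee_rot: [0.676, 0.737, 0.002, -0.001]
ft_force: [0.1, 0.0, -0.2]
grip_width: 0.588
grasp_force: 0.0
```

Call:
jog_arm([
  [-0.0606,0.0791,0,0,0,0.522,0.18],
  [-0.0606,0.0791,0,0,0,0.522,0.18],
  [-0.0606,0.0791,0,0,0,0.522,0.18],
  [-0.0606,0.0791,0,0,0,0.522,0.18],
  [-0.0606,0.0791,0,0,0,0.522,0.18],
])

```text
clock: 59.47
position: [0.687, -0.256, 0.4038]
ee_rot: [0.845, 0.535, -0.0, -0.001]
ft_force: [0.0, 0.3, -0.2]
grip_width: 0.597
grasp_force: 0.0
```

Call:
jog_arm([
  [0,0,0,0,0,0,0.18],
  [0,0,0,0,0,0,0.18],
  [0,0,0,0,0,0,0.18],
])

```text
clock: 59.72
position: [0.6856, -0.2563, 0.4062]
ee_rot: [0.842, 0.539, 0.0, 0.001]
ft_force: [0.4, -0.6, -1.0]
grip_width: 0.589
grasp_force: 0.0
```

Run:
```python
from press import *
check('21')
plan([(.6828,-.2565,.305,65.1)])
```

```text
at [ 0.6856 -0.2563  0.4062] yaw 65.2 tilt [ 0.001  -0.0005] t 59.72 w 0.589 F [ 0.4 -0.6 -1. ] g 0.0
wrist lid 2659 s [-84.  -83.1  86.7  87.2] t [-31.2 -29.5  28.6  28.7]
   rect [ 1.  -1.2] [ 61.5 171.5] 65.7
wrist table 3054 s [-103.  -102.5  104.8  105.3] t [-58.4 -58.2  54.9  55.2]
wrist knob px 79 [2.6 2.1] 0.0776
knob z 86 [0.0773 0.0783 0.079 ]
ball px ((248.6133575439453, 196.70648193359375), 18.29770278930664) 967 centre [[ 0.6827 -0.2561  0.2995]] top z 0.3131
at [ 0.6856 -0.2564  0.4061] yaw 65.15 tilt [ 0.001  -0.0006] t 59.77 w 0.59 F [-0.7 -0.1 -0.3] g 0.0
   [-0.0012, -0.0026, 0.1011] [0.001, 0.0, 0.001] (0.6828, -0.2565, 0.305, 65.1)
```

Call:
jog_arm([
  [-0.001,-0.0026,0.03,0,0,0,0.18],
  [-0.001,-0.0026,0.06,0,0,0,0.18],
  [-0.001,-0.0026,0.085,0,0,0,0.18],
  [-0.001,-0.0026,0.101,0,0,0,0.18],
  [-0.001,-0.0026,0.101,0,0,0,0.18],
])

```text
clock: 60.18
position: [0.6817, -0.2567, 0.3006]
ee_rot: [0.843, 0.538, -0.002, -0.001]
ft_force: [0.1, -1.0, -0.1]
grip_width: 0.59
grasp_force: 0.0
```

Call:
jog_arm([
  [0,0,0,0,0,0,0.18],
  [0,0,0,0,0,0,-0.2],
  [0,0,0,0,0,0,-0.8],
  [0,0,0,0,0,0,-0.8],
  [0,0,0,0,0,0,-0.8],
], grip_force=60)

```text
clock: 60.6
position: [0.6838, -0.2555, 0.306]
ee_rot: [0.843, 0.538, 0.001, 0.001]
ft_force: [-1.1, 2.7, 3.9]
grip_width: 0.294
grasp_force: 58.7
```

Call:
jog_arm([
  [0.0103,0,0.0135,0,0,0,-0.8],
  [0.0192,0,0.028,0,0,0,-0.8],
  [0.0266,0,0.0433,0,0,0,-0.8],
  [0.0324,0,0.0593,0,0,0,-0.8],
  [0.0366,0,0.0757,0,0,0,-0.8],
])

```text
clock: 61.02
position: [0.6996, -0.2212, 0.2296]
ee_rot: [0.843, 0.538, 0.001, 0.001]
ft_force: [-1.4, 2.0, 7.0]
grip_width: 0.296
grasp_force: 62.2
```

Call:
jog_arm([
  [0.0025,0,0.0168,0,0,0,-0.8],
  [0.0032,0,0.0253,0,0,0,-0.8],
  [0.0034,0,0.0338,0,0,0,-0.8],
  [0.0032,0,0.0423,0,0,0,-0.8],
  [0.0025,0,0.0508,0,0,0,-0.8],
], grip_force=75)

```text
clock: 61.43
position: [0.7002, -0.2201, 0.1789]
ee_rot: [0.843, 0.537, 0.001, 0.0]
ft_force: [-4.6, 4.5, 12.6]
grip_width: 0.293
grasp_force: 76.5
```

Call:
jog_arm([
  [-0.001,0,0.0084,0,0,0,-0.8],
  [-0.0025,0,0.0168,0,0,0,-0.8],
  [-0.0044,0,0.0251,0,0,0,-0.8],
  [-0.0067,0,0.0332,0,0,0,-0.8],
  [-0.0094,0,0.0413,0,0,0,-0.8],
])

```text
clock: 61.85
position: [0.6962, -0.2291, 0.1384]
ee_rot: [0.843, 0.538, 0.0, 0.001]
ft_force: [-6.0, 3.8, 12.3]
grip_width: 0.289
grasp_force: 79.9
```

Call:
jog_arm([
  [-0.0018,0,0.0048,0,0,0,-0.8],
  [-0.0038,0,0.0095,0,0,0,-0.8],
  [-0.005,0,0.013,0,0,0,-0.8],
  [-0.0055,0,0.015,0,0,0,-0.8],
  [-0.0055,0,0.015,0,0,0,-0.8],
])

```text
clock: 62.27
position: [0.6914, -0.2391, 0.1228]
ee_rot: [0.845, 0.535, -0.003, 0.001]
ft_force: [-16.4, -5.8, 16.2]
grip_width: 0.286
grasp_force: 76.2
```

```bash
python3 -c "
from h import *
plan([])
c=cam('wrist');P=cloud(c)
for v in range(248,325,12): print(v,[P[v,u].round(3).tolist() for u in (235,250,265)])"
```

```text
at [ 0.6914 -0.2391  0.1228] yaw 64.68 tilt [-0.0037 -0.0052] t 62.27 w 0.286 F [-16.4  -5.8  16.2] g 76.2
248 [[0.691, -0.223, 0.135], [0.697, -0.225, 0.136], [0.702, -0.228, 0.135]]
260 [[0.69, -0.227, 0.136], [0.695, -0.229, 0.138], [0.7, -0.231, 0.137]]
272 [[0.687, -0.232, 0.136], [0.693, -0.233, 0.138], [0.698, -0.236, 0.136]]
284 [[0.649, -0.297, 0.027], [0.69, -0.239, 0.135], [0.695, -0.244, 0.132]]
296 [[0.649, -0.299, 0.039], [0.688, -0.243, 0.137], [0.693, -0.247, 0.134]]
308 [[0.648, -0.301, 0.05], [0.686, -0.247, 0.138], [0.691, -0.251, 0.135]]
320 [[0.643, -0.311, 0.049], [0.684, -0.251, 0.139], [0.689, -0.255, 0.137]]
```

Call:
jog_arm([
  [0.001,0,0.003,0,0,0,-0.8],
  [0.001,0,0.005,0,0,0,-0.8],
  [0.001,0,0.006,0,0,0,-0.8],
  [0.001,0,0.006,0,0,0,-0.8],
])

```text
clock: 62.65
position: [0.6911, -0.2402, 0.1198]
ee_rot: [0.845, 0.534, -0.004, 0.002]
ft_force: [-27.9, -9.4, 33.7]
grip_width: 0.286
grasp_force: 77.4
```

Call:
jog_arm([
  [0.0088,0,-0.0257,0,0,0,-0.8],
  [0.0132,0,-0.0508,0,0,0,-0.8],
  [0.0139,0,-0.0763,0,0,0,-0.8],
  [0.0107,0,-0.1016,0,0,0,-0.8],
  [0.0038,0,-0.1261,0,0,0,-0.8],
])

```text
clock: 63.07
position: [0.6977, -0.2251, 0.2445]
ee_rot: [0.842, 0.54, 0.004, -0.001]
ft_force: [7.1, 7.1, 1.3]
grip_width: 0.288
grasp_force: 91.1
```

Call:
jog_arm([
  [-0.0105,0,-0.0232,0,0,0,-0.8],
  [-0.0194,0,-0.0377,0,0,0,-0.8],
  [-0.027,0,-0.0512,0,0,0,-0.8],
  [-0.027,0,-0.0512,0,0,0,-0.8],
])

```text
clock: 63.4
position: [0.6897, -0.2419, 0.298]
ee_rot: [0.839, 0.543, 0.01, -0.002]
ft_force: [13.9, 30.3, 23.3]
grip_width: 0.239
grasp_force: 73.2
```

Call:
jog_arm([
  [0,0,0,0,0,0,0.3],
  [0,0,0,0,0,0,0.3],
  [0,0,0,0,0,0,0.3],
  [0,0,0,0,0,0,0.3],
])

```text
clock: 63.73
position: [0.6837, -0.2557, 0.2925]
ee_rot: [0.844, 0.537, -0.001, 0.0]
ft_force: [0.4, -0.7, -0.7]
grip_width: 0.649
grasp_force: 0.0
```

Call:
jog_arm([
  [0,0,-0.04,0,0,0,0.3],
  [0,0,-0.08,0,0,0,0.3],
  [0,0,-0.115,0,0,0,0.3],
  [0,0,-0.115,0,0,0,0.3],
  [0,0,-0.115,0,0,0,0.3],
])

```text
clock: 64.15
position: [0.6844, -0.2549, 0.4101]
ee_rot: [0.844, 0.537, 0.001, 0.001]
ft_force: [0.0, -0.3, -0.2]
grip_width: 0.649
grasp_force: 0.0
```

Run:
```python
from press import *
check('22')
plan([(.6,-.2,.41,95),(.47,-.22,.36,125),(.405,-.2475,.175,155)])
```

```text
at [ 0.6844 -0.2549  0.4101] yaw 64.93 tilt [ 0.0037 -0.001 ] t 64.15 w 0.649 F [ 0.  -0.3 -0.2] g 0.0
wrist lid 2515 s [-84.  -83.3  85.8  86.2] t [-30.5 -29.8  28.8  28.9]
   rect [ 0.7 -0.4] [ 61.1 170.6] 65.5
wrist table 2927 s [-103.  -102.4  104.5  105.2] t [-57.3 -57.2  55.3  55.3]
wrist knob px 79 [2.  0.3] 0.0711
knob z 92 [0.0702 0.071  0.0716]
ball px ((250.8700408935547, 196.38546752929688), 17.890554428100586) 933 centre [[ 0.6829 -0.2563  0.2995]] top z 0.3132
at [ 0.6841 -0.2549  0.408 ] yaw 64.97 tilt [ 0.0007 -0.0006] t 64.2 w 0.652 F [-0.  -0.4 -0.6] g 0.0
   [0.0141, -0.0994, -0.0021] [0.001, 0.0, -0.524] (0.6, -0.2, 0.41, 95)
   [-0.0085, -0.1313, 0.05] [-0.0, 0.0, -0.524] (0.47, -0.22, 0.36, 125)
   [0.007, -0.034, 0.093] [-0.0, 0.0, -0.262] 
   [0.017, -0.032, 0.092] [-0.001, -0.0, -0.261] (0.405, -0.2475, 0.175, 155)
```

Knob3 is home (0.071) and the handle is up. Fetch lid3.

Call:
jog_arm([
  [0.0141,-0.0994,-0.002,0,0,-0.523,0.7],
  [0.0141,-0.0994,-0.002,0,0,-0.523,0.7],
  [0.0141,-0.0994,-0.002,0,0,-0.523,0.7],
  [0.0141,-0.0994,-0.002,0,0,-0.523,0.7],
  [0.0141,-0.0994,-0.002,0,0,-0.523,0.7],
])

```text
clock: 64.62
position: [0.5986, -0.2001, 0.4089]
ee_rot: [0.674, 0.739, -0.001, -0.0]
ft_force: [0.1, -0.1, -0.4]
grip_width: 0.849
grasp_force: 0.0
```

Call:
jog_arm([
  [-0.0086,-0.1312,0.05,0,0,-0.524,0.7],
  [-0.0086,-0.1312,0.05,0,0,-0.524,0.7],
  [-0.0086,-0.1312,0.05,0,0,-0.524,0.7],
  [-0.0086,-0.1312,0.05,0,0,-0.524,0.7],
  [-0.0086,-0.1312,0.05,0,0,-0.524,0.7],
])

```text
clock: 65.03
position: [0.4645, -0.2237, 0.3562]
ee_rot: [0.464, 0.886, -0.001, -0.003]
ft_force: [-0.3, -1.0, 0.2]
grip_width: 0.849
grasp_force: 0.0
```

Call:
jog_arm([
  [0.007,-0.034,0.093,0,0,-0.262,0.7],
  [0.007,-0.034,0.093,0,0,-0.262,0.7],
  [0.007,-0.034,0.093,0,0,-0.262,0.7],
])

```text
clock: 65.28
position: [0.4343, -0.2348, 0.2616]
ee_rot: [0.341, 0.94, 0.0, -0.003]
ft_force: [-0.6, -0.7, -0.1]
grip_width: 0.85
grasp_force: 0.0
```

Call:
jog_arm([
  [0.017,-0.032,0.092,0,0,-0.261,0.7],
  [0.017,-0.032,0.092,0,0,-0.261,0.7],
  [0.017,-0.032,0.092,0,0,-0.261,0.7],
  [0.017,-0.032,0.092,0,0,-0.261,0.7],
])

```text
clock: 65.62
position: [0.401, -0.2474, 0.1707]
ee_rot: [0.219, 0.976, 0.002, -0.003]
ft_force: [-0.3, 0.4, -0.3]
grip_width: 0.849
grasp_force: 0.0
```

Call:
jog_arm([
  [-0.03,0,0.01,0,0,0,0.7],
  [-0.07,0.001,0.03,0,0,0,0.7],
  [-0.1,0.001,0.045,0,0,0,0.7],
  [-0.11,0.001,0.055,0,0,0,0.7],
  [-0.11,0.001,0.055,0,0,0,0.7],
])

```text
clock: 66.03
position: [0.5066, -0.2927, 0.1178]
ee_rot: [0.218, 0.976, 0.002, -0.001]
ft_force: [-1.2, 0.3, 0.3]
grip_width: 0.847
grasp_force: 0.0
```

Call:
jog_arm([
  [0,0,0,0,0,0,0.7],
  [0,0,0,0,0,0,0.7],
])

```text
clock: 66.2
position: [0.505, -0.2923, 0.1208]
ee_rot: [0.217, 0.976, 0.0, 0.0]
ft_force: [0.1, 0.1, -0.1]
grip_width: 0.847
grasp_force: 0.0
```

```bash
python3 -c "
from h import *
plan([(.5201,-.3015,.0763,155)])"
```

```text
at [ 0.505  -0.2923  0.1208] yaw 154.89 tilt [ 0.001  -0.0001] t 66.2 w 0.847 F [ 0.1  0.1 -0.1] g 0.0
   [-0.0176, -0.0019, 0.0445] [0.0, 0.001, -0.002] (0.5201, -0.3015, 0.0763, 155)
```

Call:
jog_arm([
  [-0.008,-0.001,0.015,0,0,0,0.7],
  [-0.0175,-0.002,0.03,0,0,0,0.7],
  [-0.0175,-0.002,0.0445,0,0,0,0.7],
  [-0.0175,-0.002,0.0445,0,0,0,0.7],
  [-0.0175,-0.002,0.0445,0,0,0,0.7],
])

```text
clock: 66.62
position: [0.5189, -0.3015, 0.0755]
ee_rot: [0.217, 0.976, 0.0, -0.0]
ft_force: [0.0, 0.2, 1.1]
grip_width: 0.853
grasp_force: 0.0
```

Call:
jog_arm([
  [0,0,0,0,0,0,0.7],
  [0,0,0,0,0,0,0.3],
  [0,0,0,0,0,0,0],
  [0,0,0,0,0,0,-0.2],
  [0,0,0,0,0,0,-0.2],
], grip_force=75)

```text
clock: 67.03
position: [0.5201, -0.3019, 0.0772]
ee_rot: [0.217, 0.976, -0.001, 0.001]
ft_force: [-3.7, 1.2, 10.7]
grip_width: 0.665
grasp_force: 78.7
```

Call:
jog_arm([
  [0,0,-0.003,0,0,0,-0.2],
  [0.01,0,-0.007,0,0,0,-0.2],
  [0.035,0,-0.008,0,0,0,-0.2],
  [0.06,0,-0.008,0,0,0,-0.2],
  [0.09,0,-0.008,0,0,0,-0.2],
])

```text
clock: 67.45
position: [0.4372, -0.2629, 0.0834]
ee_rot: [0.217, 0.976, 0.0, 0.0]
ft_force: [-0.6, -0.6, -0.5]
grip_width: 0.668
grasp_force: 79.9
```

```bash
python3 -c "
from held import *
from board import *
held();lids()
plan([(.405,-.2475,.18,155),(.42,-.1,.18,135),(.43,.13,.18,110),(.445,.45,.085,86.6)])"
```

```text
held: top z-off 0.0141 front 0.012 side -0.0004 n 13330
top board 5415 [543.5 368.7] [210.  300.6] 86.7
top lids [136. 145.] 915 z 0.0253 c [641.4 368. ] [175.6  64.8] 86.6
top lids [134. 174.] 916 z 0.0248 c [545.8 371. ] [174.9  66.1] 85.7
side board 7303 [540.7 369. ] [212.1 303.4] 86.7
side lids [142. 299.] 1103 z 0.0254 c [634.8 366.9] [171.8  65.9] 87.3
side lids [166. 316.] 1252 z 0.0254 c [541.6 370.8] [173.3  65.7] 87.2
at [ 0.4356 -0.2632  0.0831] yaw 154.96 tilt [-0.0024 -0.0014] t 67.6 w 0.668 F [ 1.  -0.7 -1.3] g 80.0
   [0.0346, 0.0011, -0.0968] [-0.002, -0.002, -0.001] (0.405, -0.2475, 0.18, 155)
   [0.0487, 0.14, -0.0001] [-0.0, 0.0, 0.349] (0.42, -0.1, 0.18, 135)
   [0.078, 0.085, -0.0] [0.0, 0.0, 0.218] 
   [0.094, 0.066, -0.0] [0.0, 0.0, 0.219] (0.43, 0.13, 0.18, 110)
   [0.148, 0.062, 0.047] [0.0, 0.0, 0.204] 
   [0.157, 0.03, 0.048] [0.0, 0.0, 0.204] (0.445, 0.45, 0.085, 86.6)
```

Call:
jog_arm([
  [0.02,0,-0.01,0,0,0,-0.2],
  [0.034,0.001,-0.03,0,0,0,-0.2],
  [0.034,0.001,-0.06,0,0,0,-0.2],
  [0.034,0.001,-0.085,0,0,0,-0.2],
  [0.034,0.001,-0.097,0,0,0,-0.2],
])

```text
clock: 68.02
position: [0.4091, -0.2487, 0.1833]
ee_rot: [0.217, 0.976, -0.001, 0.002]
ft_force: [0.5, -0.2, -1.6]
grip_width: 0.668
grasp_force: 80.3
```

Call:
jog_arm([
  [0.01,0.028,0,0,0,0.07,-0.2],
  [0.0195,0.056,0,0,0,0.14,-0.2],
  [0.029,0.084,0,0,0,0.21,-0.2],
  [0.039,0.112,0,0,0,0.28,-0.2],
  [0.0487,0.14,0,0,0,0.349,-0.2],
])

```text
clock: 68.43
position: [0.4229, -0.0996, 0.1801]
ee_rot: [0.385, 0.923, -0.0, 0.0]
ft_force: [0.3, 0.3, -1.1]
grip_width: 0.67
grasp_force: 80.3
```

Call:
jog_arm([
  [0.016,0.017,0,0,0,0.044,-0.2],
  [0.031,0.034,0,0,0,0.088,-0.2],
  [0.047,0.051,0,0,0,0.131,-0.2],
  [0.062,0.068,0,0,0,0.175,-0.2],
  [0.078,0.085,0,0,0,0.218,-0.2],
])

```text
clock: 68.85
position: [0.428, 0.0153, 0.1803]
ee_rot: [0.482, 0.876, -0.0, 0.001]
ft_force: [0.7, -0.6, -0.7]
grip_width: 0.665
grasp_force: 80.3
```

Call:
jog_arm([
  [0.019,0.013,0,0,0,0.044,-0.2],
  [0.038,0.026,0,0,0,0.088,-0.2],
  [0.056,0.04,0,0,0,0.131,-0.2],
  [0.075,0.053,0,0,0,0.175,-0.2],
  [0.094,0.066,0,0,0,0.219,-0.2],
])

```text
clock: 69.27
position: [0.4332, 0.1302, 0.1801]
ee_rot: [0.575, 0.818, 0.0, 0.0]
ft_force: [0.8, -0.4, -0.6]
grip_width: 0.673
grasp_force: 80.3
```

Call:
jog_arm([
  [0.03,0.012,0.005,0,0,0.04,-0.2],
  [0.059,0.025,0.01,0,0,0.08,-0.2],
  [0.089,0.037,0.02,0,0,0.12,-0.2],
  [0.118,0.05,0.03,0,0,0.16,-0.2],
  [0.148,0.062,0.04,0,0,0.204,-0.2],
])

```text
clock: 69.68
position: [0.441, 0.291, 0.1391]
ee_rot: [0.655, 0.755, -0.0, 0.0]
ft_force: [0.3, -0.5, -0.7]
grip_width: 0.672
grasp_force: 80.3
```

Call:
jog_arm([
  [0.03,0.006,0.005,0,0,0.04,-0.2],
  [0.06,0.012,0.015,0,0,0.08,-0.2],
  [0.09,0.02,0.028,0,0,0.12,-0.2],
  [0.12,0.028,0.041,0,0,0.16,-0.2],
  [0.15,0.034,0.052,0,0,0.204,-0.2],
])

```text
clock: 70.1
position: [0.4532, 0.444, 0.0863]
ee_rot: [0.729, 0.685, -0.0, 0.0]
ft_force: [0.6, -1.0, -1.3]
grip_width: 0.672
grasp_force: 80.3
```

Call:
jog_arm([
  [0,0,0,0,0,0,-0.2],
  [0,0,0,0,0,0,-0.2],
  [0,0,0,0,0,0,-0.2],
])

```text
clock: 70.35
position: [0.4529, 0.4426, 0.0877]
ee_rot: [0.728, 0.686, -0.0, 0.0]
ft_force: [0.7, -0.7, -1.8]
grip_width: 0.667
grasp_force: 80.4
```

```bash
python3 -c "
from held import *
from board import *
held()
plan([(.4475,.4445,.043,86.6)])
lids()
for n in ['top','side']:
    c=cam(n,n+'23.png');P,hsv,wood=masks(c)
    comp(n,c,'held',wood&(P[...,2]>.045)&(P[...,2]<.1)&(P[...,1]>.2),.068,100,P)
"
```

```text
held: top z-off 0.0164 front 0.0176 side -0.0009 n 13266
at [0.4535 0.4419 0.0881] yaw 86.53 tilt [ 0.0005 -0.0006] t 70.4 w 0.67 F [ 0.3  0.2 -1.2] g 80.4
   [0.0023, -0.0062, 0.0451] [0.001, 0.001, -0.001] (0.4475, 0.4445, 0.043, 86.6)
top board 3489 [578.4 366.2] [208.8 231.9] 86.6
top lids [136. 145.] 892 z 0.025 c [640.3 365.3] [177.9  65.3] 85.9
top lids [135. 174.] 920 z 0.025 c [543.1 371.7] [177.5  64. ] 87.1
side board 1919 [545.2 433. ] [ 85.  302.1] 87.3
side lids [182. 300.] 357 z 0.0253 c [539.  317.6] [67.5 63.9] 85.3
side lids [125. 314.] 295 z 0.0253 c [639.2 426.4] [52.  64.2] 85.8
side lids [147. 336.] 172 z 0.0253 c [545.  446.2] [21.9 64.4] 86.7
side held [193. 309.] 271 z 0.0731 c [467.8 341.2] [113.8  30.6] 82.7
side held [169. 347.] 123 z 0.0744 c [452.1 452.6] [15.  67.1] 82.2
```

Call:
jog_arm([
  [0.002,-0.006,0.015,0,0,0,-0.2],
  [0.002,-0.006,0.03,0,0,0,-0.2],
  [0.002,-0.006,0.04,0,0,0,-0.2],
  [0.002,-0.006,0.044,0,0,0,-0.2],
  [0.002,-0.006,0.044,0,0,0,-0.2],
])

```text
clock: 71.02
position: [0.4471, 0.444, 0.0428]
ee_rot: [0.728, 0.685, -0.001, 0.0]
ft_force: [-0.1, 1.1, -0.7]
grip_width: 0.666
grasp_force: 80.4
```

Call:
jog_arm([
  [0,0,0.001,0,0,0,-0.2],
  [0,0,0.0025,0,0,0,-0.2],
  [0,0,0.0035,0,0,0,-0.2],
  [0,0,0.0035,0,0,0,-0.2],
])

```text
clock: 71.35
position: [0.4473, 0.4451, 0.041]
ee_rot: [0.728, 0.686, 0.0, 0.0]
ft_force: [-0.2, 0.9, -0.9]
grip_width: 0.666
grasp_force: 80.4
```

Call:
jog_arm([
  [0,0,0,0,0,0,0.6],
  [0,0,0,0,0,0,0.6],
  [0,0,0,0,0,0,0.6],
  [0,0,0,0,0,0,0.6],
])

```text
clock: 71.68
position: [0.4472, 0.4451, 0.041]
ee_rot: [0.728, 0.686, 0.0, 0.0]
ft_force: [0.0, 0.5, 0.5]
grip_width: 0.804
grasp_force: 0.0
```

Call:
jog_arm([
  [0,0,-0.02,0,0,0,0.6],
  [0,0,-0.06,0,0,0,0.6],
  [0,0,-0.1,0,0,0,0.6],
  [0,0,-0.14,0,0,0,0.6],
  [0,0,-0.17,0,0,0,0.6],
])

```text
clock: 72.1
position: [0.4471, 0.4456, 0.2144]
ee_rot: [0.728, 0.686, 0.001, -0.0]
ft_force: [0.7, 0.9, -0.2]
grip_width: 0.799
grasp_force: 0.0
```

Call:
jog_arm([
  [-0.1,0,-0.05,0,0,0,0.6],
  [-0.17,0,-0.05,0,0,0,0.6],
  [-0.17,0,-0.05,0,0,0,0.6],
  [-0.17,0,-0.05,0,0,0,0.6],
  [-0.17,0,-0.05,0,0,0,0.6],
])

```text
clock: 72.52
position: [0.4384, 0.2696, 0.2613]
ee_rot: [0.73, 0.683, -0.001, 0.002]
ft_force: [0.6, 0.1, 0.4]
grip_width: 0.799
grasp_force: 0.0
```

Call:
jog_arm([
  [-0.15,0,0,0,0,0,0.6],
  [-0.15,0,0,0,0,0,0.6],
  [-0.15,0,0,0,0,0,0.6],
  [-0.15,0,0,0,0,0,0.6],
  [-0.15,0,0,0,0,0,0.6],
])

```text
clock: 72.93
position: [0.4281, 0.1193, 0.2606]
ee_rot: [0.731, 0.683, -0.001, 0.002]
ft_force: [1.1, -0.5, 0.2]
grip_width: 0.803
grasp_force: 0.0
```

Run:
```python
from board import *
plan([]);lids()
for n in ['top','side']:
    c=cam(n);P,hsv,wood=masks(c)
    k=(P[...,2]>.0285)&(P[...,2]<.06)&(P[...,1]>.25)&(P[...,1]<.5)&(P[...,0]>.38)&(P[...,0]<.72)
    comp(n,c,'knobs',k,.034,8,P)
    m=(hsv[...,2]<70)&(P[...,2]>.27)&(np.hypot(P[...,0]-.683,P[...,1]+.256)<.04);print('ball',m.sum(),np.nanmedian(P[m],0).round(3))
    comp(n,c,'glue',(P[...,2]>.065)&(P[...,2]<.085)&(np.hypot(P[...,0]-.755,P[...,1]+.25)<.06),.075,30,P)
    comp(n,c,'cork',(P[...,2]>.02)&(P[...,2]<.045)&(np.hypot(P[...,0]-.322,P[...,1]+.4)<.1),.032,30,P)
```

```text
at [0.4281 0.1193 0.2606] yaw 86.08 tilt [ 0.0007 -0.0039] t 72.93 w 0.803 F [ 1.1 -0.5  0.2] g 0.0
top board 4913 [543.8 368.4] [208.5 300.9] 86.3
top lids [136. 145.] 907 z 0.0252 c [639.6 370. ] [179.6  68.6] 86.4
top lids [132. 173.] 831 z 0.0249 c [544.2 370.5] [177.2  64.9] 89.2
top lids [132. 205.] 883 z 0.025 c [444.7 373.6] [178.4  60.6] 87.4
side board 7261 [540.5 368.9] [211.8 303.4] 86.6
side lids [142. 299.] 1100 z 0.0253 c [635.5 367.1] [172.2  64.7] 87.3
side lids [166. 316.] 1267 z 0.0253 c [541.1 370.9] [173.2  66.1] 87.6
side lids [194. 334.] 1416 z 0.0254 c [443.5 374.3] [175.3  65. ] 87.2
top knobs [136. 144.] 30 z 0.0323 c [640.2 369.7] [25.3 23.5] 80.1
top knobs [144. 170.] 10 z 0.0311 c [553.4 340.6] [ 9.8 13. ] 1.2
top knobs [134. 174.] 24 z 0.0331 c [541.7 369.8] [14.3 20.8] 77.0
top knobs [150. 173.] 8 z 0.029 c [546.2 317.5] [ 4.4 21.4] 26.1
top knobs [132. 205.] 20 z 0.0333 c [443.7 373.9] [13.  12.7] 89.6
ball 80 [ 0.682 -0.253  0.309]
top glue [329. 102.] 300 z 0.0751 c [ 757.2 -252.1] [59.9 62.1] 88.3
top cork [378. 230.] 876 z 0.0316 c [ 358.3 -400.5] [123.5  71.9] 6.4
side knobs [142. 296.] 33 z 0.034 c [635.7 367.3] [17.1 18. ] 43.5
side knobs [167. 313.] 40 z 0.0344 c [539.6 371.1] [17.6 18.6] 61.1
side knobs [194. 331.] 42 z 0.0351 c [443.3 374. ] [15.8 19.7] 37.4
ball 0 [nan nan nan]
side glue [220. 159.] 31 z 0.075 c [ 773.2 -231.8] [12.  60.3] 34.5
side cork [333. 177.] 429 z 0.0318 c [ 354.  -393.8] [127.2  81.8] 6.0
  return np.nanmean(a, axis, out=out, keepdims=keepdims)
```

```bash
python3 -c "
from workcell import workorder
print(workorder.hand_in())"
```

```text
the job is handed in; nothing more can be done
None
```

All three lids are pressed and lie flat, knob up and apart on the board; the press handle is raised, the glue jar and sanding block look unmoved, and the job is handed in (no verdict was returned).

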